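# Hang the rinsed mixing cups on the drying pegs and start the drier

### The job

The rinsed paint-mixing cups are lying on the draining block: put every one of them upside down over a drying peg of its own, mouth down with its rim resting squarely on the peg's collar. When all the cups hang on their pegs, press the red plunger of the drier's timer fully home and let it come back up; leave the tools lying about where they are.

Things in the scene. Friction and masses are not known exactly. Their poses are not given: they have to be found in the camera images.
- cup_blue_mid (a point): blue square mixing cup, 40 x 40 mm outside, 60 mm long, wall 2.5 mm, hollow 56 mm deep, 40 g (28 to 56 g); the point is its centre (30 mm from mouth and bottom, 20 mm from each flat side). Its x axis points out of the open mouth; y, z are square to the flat sides. At first it lies on a side on the draining block, mouth level. The closed end has a white patch. None if absent.
- cup_black_mid (a point): black square mixing cup, 40 x 40 mm outside, 60 mm long, wall 2.5 mm, hollow 56 mm deep, 40 g (28 to 56 g); the point is its centre (30 mm from mouth and bottom, 20 mm from each flat side). Its x axis points out of the open mouth; y, z are square to the flat sides. At first it lies on a side on the draining block, mouth level. The closed end has a white patch. None if absent.
- cup_green_mid (a point): green square mixing cup, 40 x 40 mm outside, 60 mm long, wall 2.5 mm, hollow 56 mm deep, 40 g (28 to 56 g); the point is its centre (30 mm from mouth and bottom, 20 mm from each flat side). Its x axis points out of the open mouth; y, z are square to the flat sides. At first it lies on a side on the draining block, mouth level. The closed end has a white patch. None if absent.
- cup_yellow_mid (a point): yellow square mixing cup, 40 x 40 mm outside, 60 mm long, wall 2.5 mm, hollow 56 mm deep, 40 g (28 to 56 g); the point is its centre (30 mm from mouth and bottom, 20 mm from each flat side). Its x axis points out of the open mouth; y, z are square to the flat sides. At first it lies on a side on the draining block, mouth level. The closed end has a white patch. None if absent.
- peg_1 (a point): one of 4 upright white pegs (18 mm thick, domed tip; in a row along y at 80 mm pitch) on the fixed drying stand (aluminium base 85 x 335 mm), each on a grey collar of 64 mm diameter. The point is on the peg's axis where the centre of a seated cup comes: 30 mm above the collar's top, 18 mm below the peg's tip, 52 mm above the worktop; z is up.
- peg_2 (a point): one of 4 upright white pegs (18 mm thick, domed tip; in a row along y at 80 mm pitch) on the fixed drying stand (aluminium base 85 x 335 mm), each on a grey collar of 64 mm diameter. The point is on the peg's axis where the centre of a seated cup comes: 30 mm above the collar's top, 18 mm below the peg's tip, 52 mm above the worktop; z is up.
- peg_3 (a point): one of 4 upright white pegs (18 mm thick, domed tip; in a row along y at 80 mm pitch) on the fixed drying stand (aluminium base 85 x 335 mm), each on a grey collar of 64 mm diameter. The point is on the peg's axis where the centre of a seated cup comes: 30 mm above the collar's top, 18 mm below the peg's tip, 52 mm above the worktop; z is up.
- peg_4 (a point): one of 4 upright white pegs (18 mm thick, domed tip; in a row along y at 80 mm pitch) on the fixed drying stand (aluminium base 85 x 335 mm), each on a grey collar of 64 mm diameter. The point is on the peg's axis where the centre of a seated cup comes: 30 mm above the collar's top, 18 mm below the peg's tip, 52 mm above the worktop; z is up.
- block_top (a point): centre of the top of the grey ribbed draining block on which the cups lie: 110 mm (its x) by 345 mm (its y), 25 mm high, fixed. Along the whole back of the worktop, from x = 0.576 m, stands the edge of the track deck, 68 mm high; along its front a panel 42 mm high
- plunger_top (a point): centre of the top face of the red round push plunger (34 mm diameter) on the grey timer box (75 x 65 mm, 45 mm high); at rest 74 mm above the worktop, goes down with the plunger
- plunger (a joint): stroke of the timer's sprung plunger: 0 at rest, grows as it is pressed straight down, 0.018 m fully home at its hard stop; spring 2 N at rest to 8.4 N fully home; it comes back up by itself when let go
- screwdriver_red: small screwdriver with a red 20 mm handle, 152 mm long; bystander lying loose between the front panel and the work, origin at the middle of its underside
- tweezers: steel tweezers, 113 mm long, 7 mm high; bystander lying loose between the front panel and the work, origin at the middle of its underside
- track_rubber: brown track-cleaning block 23 x 52 x 13 mm; bystander lying loose between the front panel and the work, origin at the middle of its underside
- battery_1: black and tan battery cell, 14 mm across, 50 mm long; bystander lying loose between the front panel and the work, origin at the middle of its underside

How it is judged:
By the outcome, as a careful person would: the job done as asked, in the order asked, and still so for the second after the job is handed in, with the robot touching nothing.
Of cup_blue, cup_black, cup_green, cup_yellow only 3 to 4 are there at a start; the rules pass over those that are not, and their reading is None.
At some moment in a run one of cup_black, cup_green may be knocked a few centimetres aside while the robot is not near it.
Once in a run the grip may slacken for a moment while it holds something.
It also fails if it takes over 210 s, if anything falls off the work surface, if the arm or the gripper's body presses on something with over 40 N, if the wrist force passes 120 N, or if a joint passes its speed limit or range.

### The arm

A 6-joint arm with a two-finger parallel gripper is mounted at the origin on a cart in front of the work surface, level with it; the furniture and walls round the work are solid. World frame = base frame: x ahead of the robot, y to its left, z up, the work surface at z = 0. Lengths are in m, angles in rad, forces in N, time in s.
With the tool pointing down it reaches from about 0.35 to 0.975 m from the base axis. Payload 7.1 kg.
Tool frame: the origin (TCP) lies at the very end of the fingers, on their centre line; the grasp point (between the pads) lies 19 mm behind it; z points along the fingers, x is the direction in which the jaws open and shut, and the axes are right-handed (so a half turn about z gives the same grasp; the last joint's range is limited). The gripper opens to 88 mm and grips with 3 to 60 N. Pads are 20 mm wide; open, the fingers measure 115 mm over their backs; the gripper's body (75 mm by 178 mm) begins 61 mm behind the grasp point.
Start: joints at [1.316, 0.423, 1.63, -0, 1.089, -0.019], TCP at [0.146, 0.608, 0.223] pointing down, gripper open.
Joint ranges: [-3, 3], [-0.9, 2.11], [0.09, 2.58], [-1.31, 4.45], [0.11, 2.69], [-2.54, 2.54]. Speed limits (rad/s): [2.39, 2.39, 3.01, 3.14, 3.14, 3.14].

### API

Orientations are given as a unit quaternion [x, y, z, w].
In Python, from rig import robot gives the robot as it stands.
- The arm moves only by the tool step_arm, never from a script. Its argument "increments" is a list of rows, each a list of 6 numbers: the shift along the tool's x, y, z in mm, then the turn, a rotation vector about the tool's x, y, z in degrees. A call has exactly 10 rows; each row is the pose to reach, as a shift and turn from the pose commanded when the call began, along the tool's axes at that moment; what a row does not reach only later rows make up. A row lasts 1/10 s, in which the tool goes at most 50 mm and 8.59 degrees, less where a joint would pass 70% of its speed; a pose out of reach is approached as far as the arm can. A call with a gripper value outside its range is refused whole. "claw" is the finger opening in mm, from 0 to 87.8, set as the call begins (left out, the last holds). The fingers move at their own pace and stop on an object; the grip force is fixed at half the most. Time passes only in rows, so rows that repeat a pose let the fingers close, or fill a call up. It gives the time, the measured TCP pose, the force and the opening at its end, in the units of the state.
- robot.get_obs(): the state, without advancing time (a new reading comes with each control period).
- robot.grab_frame(name): name is "scene" or "top" or "wrist"; returns (picture, depth): 420x560x3 uint8, blue, green, red; 420x560 float32, m along the optical axis (not along the pixel's ray), 0 where there is no reading.
- robot.calibration(name): a dict with "fx", "fy", "cx", "cy" (pixels), "dist_coeffs" ([k1, k2, p1, p2, k3] as OpenCV has them; the pictures are not rectified), "T" (4x4, takes a point from camera to world coordinates). Camera axes: x right, y up, looking along -z (the intrinsics and any distortion apply to the point x, -y, -z); pixel columns grow to the right and rows downward; lengths in m; the calibration is good to about 2 mm. A picture is of the moment at which its call begins: read the wrist's pose just before it. calibration takes no time and is no camera call; for the wrist camera it gives the pose at the moment of the call.
- robot.finish_job(): hands the job in, once; it reports no verdict.
The state is a dict: "time": time; "joint_pos": joint angles; "dq": joint speeds; "joint_torque": joint torques, N m; "ee_pos": TCP position; "ee_rot": TCP orientation; "wrist_force": force on the tool from outside, world axes, zero at the start; "wrist_torque": the same for the moment, N m; "grip_width": finger opening in m.
Only numpy, scipy, OpenCV 4.12 (cv2) and the standard library are available. Lean on these libraries where they do the work, as an engineer would, in place of code of your own. Each camera call takes 0.05 s, during which the arm holds its last target.

## Working session

There is one attempt and no reset: what is moved stays moved. The work goes in short steps, Python scripts to look and compute and a tool call to move; the robot and the scene stay as the last step left them, time stands still between calls to the robot, and variables do not carry over. Pictures are saved under pics/ and viewed, and the job is handed in when it is done.

Besides the shell and the picture viewer there is one more tool, called after "Call:" by a JSON object that holds its "method" and its "body", one argument or row to a line. step_arm: Moves the arm, as the interface text tells. Its arguments: {"type":"object","properties":{"increments":{"type":"array","items":{"type":"array","items":{"type":"number"}}},"claw":{"type":"number"}},"required":["increments"]}

```bash
ls; mkdir -p pics; python3 - <<'E'
from rig import robot
import cv2
print(robot.get_obs())
for n in ["scene","top","wrist"]:
    c=robot.calibration(n); print(n,c)
    p,d=robot.grab_frame(n); cv2.imwrite(f"pics/{n}0.png",p)
    import numpy as np; np.save(f"pics/{n}0.npy",d)
E
```

```text
pics
{'time': 0.0, 'joint_pos': array([ 1.31601952e+00,  4.23820190e-01,  1.63070824e+00,  8.56209242e-06,
        1.08859067e+00, -1.89910667e-02]), 'dq': array([ 0.00029302, -0.0008558 , -0.00192558,  0.0007844 ,  0.00060824,
        0.00013757]), 'joint_torque': array([-2.25771299e-03, -5.44612026e+01, -2.73671168e+01,  6.42524217e-02,
        2.27980746e-02, -9.63761227e-05]), 'ee_pos': array([0.14582906, 0.60716714, 0.22190743]), 'ee_rot': array([ 7.85369405e-01,  6.19026910e-01, -6.10565329e-04,  4.57967471e-04]), 'wrist_force': array([ 0.45144555, -0.28400326,  0.22700213]), 'wrist_torque': array([ 0.00878895,  0.00395067, -0.01193587]), 'grip_width': 0.08791538034144221}
scene {'fx': 466.97806393924617, 'fy': 466.97806393924617, 'cx': 283.7162512354812, 'cy': 210.45377267179083, 'dist_coeffs': array([-0.10977917,  0.        ,  0.        ,  0.        ,  0.        ]), 'T': array([[ 0.81427337,  0.35086723, -0.46244034, -0.22791431],
       [-0.58045824,  0.48501482, -0.65408627, -0.96998905],
       [-0.00520702,  0.80103234,  0.59859842,  0.98657761],
       [ 0.        ,  0. 
[... 231 characters left out ...]
, 'T': array([[ 0.00670715,  0.99070139, -0.13588879,  0.31372058],
       [-0.99997   ,  0.00611842, -0.00474965, -0.01348645],
       [-0.00387406,  0.13591657,  0.99071271,  1.15913632],
       [ 0.        ,  0.        ,  0.        ,  1.        ]])}
wrist {'fx': 328.4353276023507, 'fy': 328.4353276023507, 'cx': 284.1316210402996, 'cy': 214.00539181844812, 'dist_coeffs': array([-0.05149078,  0.        ,  0.        ,  0.        ,  0.        ]), 'T': array([[ 0.23405962, -0.9263949 , -0.29497216,  0.06398911],
       [ 0.97221749,  0.22207718,  0.07399237,  0.62736375],
       [-0.00303957, -0.30409572,  0.95263663,  0.3838824 ],
       [ 0.        ,  0.        ,  0.        ,  1.        ]])}
```

View pics/scene0.png

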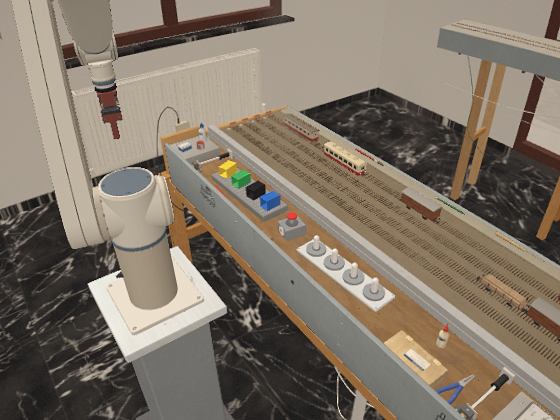

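View pics/top0.png

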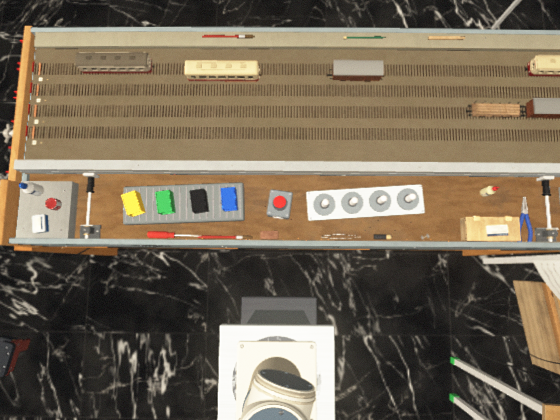

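View pics/wrist0.png

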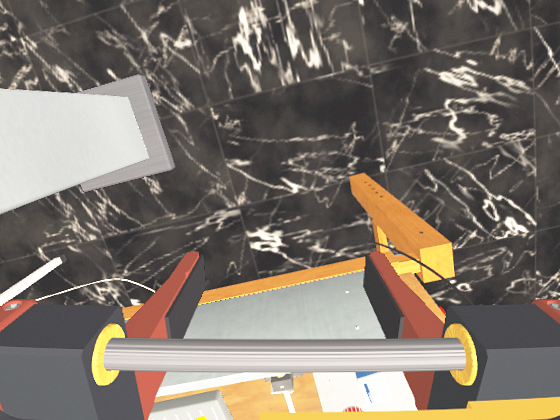

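All four cups are there: yellow (132,203), green (165,201), black (198,200) and blue (229,199) in the top view. The plunger is at (280,202) and the pegs run from (324,200) to (408,198). I'll measure them next.

```bash
cat > h.py <<'E'
import numpy as np, cv2
from scipy.spatial.transform import Rotation as R
def world(c,d):
    K=np.array([[c['fx'],0,c['cx']],[0,c['fy'],c['cy']],[0,0,1]])
    h,w=d.shape
    u,v=np.meshgrid(np.arange(w),np.arange(h))
    p=cv2.undistortPoints(np.stack([u,v],-1).reshape(-1,1,2).astype(np.float32),K,c['dist_coeffs']).reshape(h,w,2)
    P=np.stack([p[...,0]*d,-p[...,1]*d,-d,np.ones_like(d)],-1)
    W=(P@c['T'].T)[...,:3].copy(); W[d<=0]=np.nan
    return W
def proj(c,X):
    X=np.atleast_2d(X); Ti=np.linalg.inv(c['T']); p=X@Ti[:3,:3].T+Ti[:3,3]
    K=np.array([[c['fx'],0,c['cx']],[0,c['fy'],c['cy']],[0,0,1]])
    q=np.stack([p[:,0],-p[:,1],-p[:,2]],-1)
    return cv2.projectPoints(q,np.zeros(3),np.zeros(3),K,c['dist_coeffs'])[0].reshape(-1,2)
E
python3 - <<'E'
from rig import robot
from h import *
c=robot.calibration("top"); p=cv2.imread("pics/top0.png"); d=np.load("pics/top0.npy")
W=world(c,d); np.save("pics/Wtop0.npy",W)
cr=p[160:250,90:290]; cv2.imwrite("pics/c1.png",cv2.resize(cr,None,fx=4,fy=4,interpolation=cv2.INTER_CUBIC))
cr=p[160:250,270:470]; cv2.imwrite("pics/c2.png",cv2.resize(cr,None,fx=4,fy=4,interpolation=cv2.INTER_CUBIC))
for u,v in [(132,203),(165,201),(198,200),(229,199),(280,202),(324,200),(352,199),(380,199),(408,198),(300,225),(268,205),(147,188)]: print(u,v,W[v,u].round(4))
s=cv2.imread("pics/scene0.png")[140:320,190:410]; cv2.imwrite("pics/c3.png",cv2.resize(s,None,fx=3.3,fy=3.3,interpolation=cv2.INTER_CUBIC))
E
```

```text
132 203 [0.479  0.3984 0.0651]
165 201 [0.4847 0.3071 0.0672]
198 200 [0.4884 0.2172 0.0648]
229 199 [0.4916 0.1321 0.0652]
280 202 [ 0.4828 -0.0076  0.0742]
324 200 [ 0.4903 -0.1277  0.0658]
352 199 [ 0.4941 -0.2049  0.0625]
380 199 [ 0.4956 -0.2831  0.0568]
408 198 [ 0.5006 -0.3638  0.0466]
300 225 [ 0.4279 -0.0651 -0.0005]
268 205 [0.4795 0.0261 0.0392]
147 188 [0.5289 0.3733 0.0237]
```

View pics/c1.png

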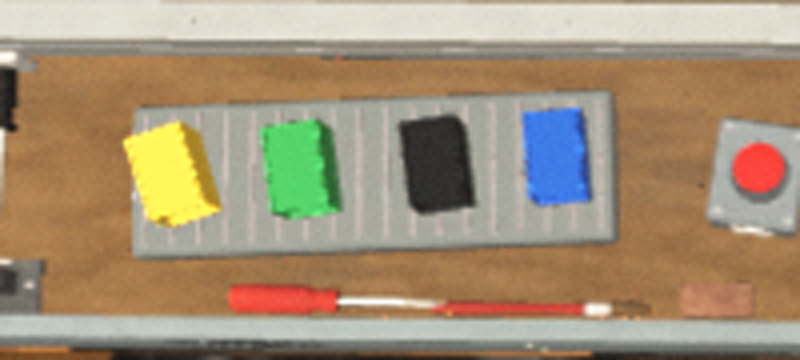

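View pics/c3.png

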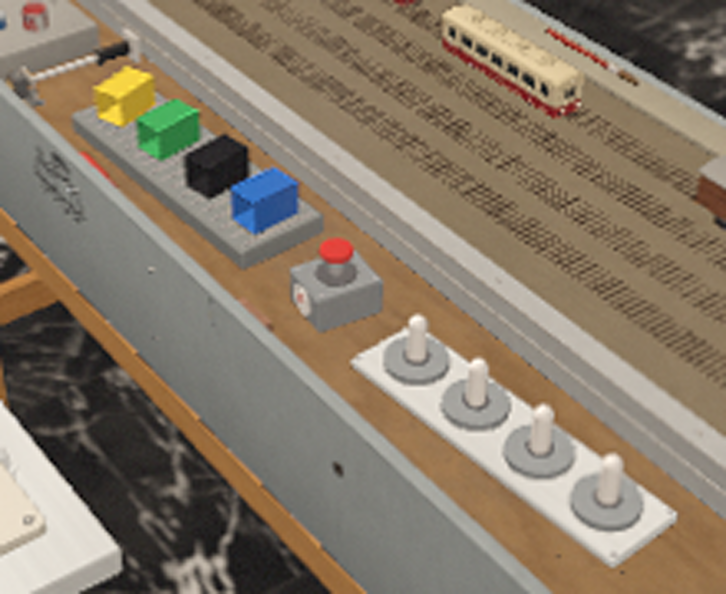

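View pics/c2.png

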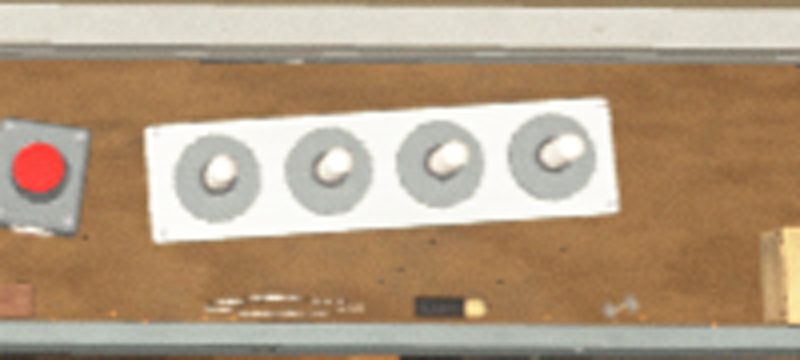

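```bash
cat >> h.py <<'E'
def masks(p):
    hsv=cv2.cvtColor(p,cv2.COLOR_BGR2HSV); H,S,V=[hsv[...,i].astype(int) for i in range(3)]
    return dict(yellow=(H>20)&(H<36)&(S>140),green=(H>45)&(H<80)&(S>120),blue=(H>100)&(H<125)&(S>140),black=(V<60),red=((H<6)|(H>174))&(S>150))
def cups(p,W,box=(0.40,0.57,0.0,0.48),zr=(0.058,0.074)):
    out={}
    b=(W[...,0]>box[0])&(W[...,0]<box[1])&(W[...,1]>box[2])&(W[...,1]<box[3])&(W[...,2]>zr[0])&(W[...,2]<zr[1])
    for n,m in masks(p).items():
        if n=='red': continue
        mm=(m&b).astype(np.uint8)
        k,l,st,_=cv2.connectedComponentsWithStats(mm)
        if k<2: continue
        i=1+np.argmax(st[1:,4]); mm=l==i
        if mm.sum()<40: continue
        q=W[mm]; r=cv2.minAreaRect((q[:,:2]*1000).astype(np.float32))
        bx=cv2.boxPoints(r); e=[bx[1]-bx[0],bx[2]-bx[1]]; e=max(e,key=np.linalg.norm); a=np.degrees(np.arctan2(e[1],e[0]))
        a=(a+90)%180-90
        cov=np.cov(q[:,:2].T); w,v=np.linalg.eigh(cov); a2=np.degrees(np.arctan2(v[1,1],v[0,1])); a2=(a2+90)%180-90
        out[n]=(np.round(r[0],1),np.round(q[:,:2].mean(0)*1000,1),np.round(r[1],1),round(a,1),round(a2,1),mm.sum(),round(float(np.median(q[:,2])),4))
    return out
E
python3 - <<'E'
from rig import robot
from h import *
p=cv2.imread("pics/top0.png");W=np.load("pics/Wtop0.npy")
for k,v in cups(p,W).items(): print(k,*v)
c=robot.calibration("scene"); ps=cv2.imread("pics/scene0.png"); Ws=world(c,np.load("pics/scene0.npy"))
for k,v in cups(ps,Ws).items(): print('scene',k,*v)
m=masks(p)['red']&(abs(W[...,0]-.485)<.03)&(abs(W[...,1])<.04); q=W[m]; print('plunger',q.mean(0),np.ptp(q,0),m.sum())
q=Ws[masks(ps)['red']&(abs(Ws[...,0]-.485)<.03)&(abs(Ws[...,1])<.04)&(Ws[...,2]>.07)]; print('plunger s',q.mean(0))
# collars: grey pts at z ~ .022
g=cv2.cvtColor(p,cv2.COLOR_BGR2HSV)
for n,WW,pp in(('t',W,p),('s',Ws,ps)):
  hs=cv2.cvtColor(pp,cv2.COLOR_BGR2HSV)
  for y in (-.135,-.215,-.295,-.375):
    r=np.hypot(WW[...,0]-.49,WW[...,1]-y)<.045
    mm=r&(hs[...,2]<185)&(hs[...,1]<40)&(abs(WW[...,2]-.022)<.008); q=WW[mm]
    rect=cv2.minEnclosingCircle((q[:,:2]*1000).astype(np.float32))
    mid=(q.max(0)+q.min(0))/2
    tip=WW[r&(WW[...,2]>.045)]; 
    print(n,y,mm.sum(),q.mean(0).round(4),mid.round(4),np.round(rect[0],1),round(rect[1],1),'pegpts',tip.mean(0).round(4),tip[:,2].max().round(4))
# front panel
for u in (150,300,400): print([W[v,u].round(3).tolist() for v in (230,234,238,240,242)])
E
```

```text
yellow [480.8 403. ] [480.9 401.5] [59.7 42.5] 19.8 23.4 321 0.0643
green [485.3 311.9] [484.5 311.6] [59.7 40.4] 8.7 11.7 311 0.0645
blue [494.7 134. ] [494.5 133.8] [59.7 39.8] 6.0 7.2 315 0.0647
black [488.7 217.2] [488.2 216.6] [58.2 38.9] 9.3 9.2 296 0.0645
scene yellow [477.2 399.9] [477.9 399.6] [66.3 43.2] 20.3 25.8 96 0.0642
scene green [483.3 312.3] [483.1 311.2] [61.2 44.9] 13.3 11.7 104 0.064
scene blue [494.  133.9] [493.1 132.9] [59.9 44.9] 3.1 7.8 128 0.0637
scene black [486.9 216. ] [486.9 215.2] [60.8 44.3] 9.8 9.3 112 0.0639
plunger [ 0.48412369 -0.005622    0.07263926] [0.03029504 0.03328696 0.03577049] 117
plunger s [ 0.4829977  -0.00752247  0.07327727]
t -0.135 48 [ 0.486  -0.1309  0.0221] [ 0.4889 -0.1324  0.0225] [ 493.3 -132.4] 25.8 pegpts [ 0.4848 -0.1311  0.064 ] 0.0711
t -0.215 47 [ 0.4916 -0.2101  0.0223] [ 0.4982 -0.2136  0.0217] [ 498.2 -217.7] 24.4 pegpts [ 0.4906 -0.2111  0.0639] 0.0727
t -0.295 54 [ 0.4976 -0.2906  0.0227] [ 0.4999 -0.2889  0.0225] [ 497.1 -288.9] 28.6 pegpts [ 0.4965 -0.2908  0.0636] 0.0712
t -0.375 81 [ 0.5052 -0.3673  0.0222] [ 0.5
[... 245 characters left out ...]
] [ 0.4897 -0.2139  0.0202] [ 488.9 -215.3] 33.7 pegpts [ 0.4884 -0.2154  0.0591] 0.0697
s -0.295 239 [ 0.4924 -0.2969  0.0206] [ 0.4966 -0.2931  0.0205] [ 495.8 -293.7] 33.3 pegpts [ 0.4944 -0.2953  0.0595] 0.0701
s -0.375 250 [ 0.4973 -0.3765  0.0219] [ 0.5024 -0.3716  0.0215] [ 501.  -371.1] 32.6 pegpts [ 0.5015 -0.3748  0.0591] 0.0717
[[0.411, 0.368, -0.004], [0.398, 0.359, 0.02], [0.388, 0.367, -0.005], [0.379, 0.351, 0.044], [0.374, 0.35, 0.046]]
[[0.413, -0.065, 0.001], [0.402, -0.065, 0.001], [0.391, -0.065, -0.001], [0.385, -0.065, -0.002], [0.377, -0.063, 0.041]]
[[0.415, -0.353, -0.002], [0.404, -0.352, -0.003], [0.392, -0.35, 0.003], [0.386, -0.35, 0.004], [0.378, -0.338, 0.043]]
```

Call:
{"method": "step_arm", "body": {
  "increments": [
    [-19,22,-3,0,0,-1],
    [-38,44,-6,0,0,-2],
    [-57,67,-9,0,0,-3],
    [-76,89,-12,0,0,-4],
    [-95,111,-15,0,0,-5],
    [-114,134,-18,0,0,-6],
    [-133,156,-21,0,0,-7],
    [-152,178,-24,0,0,-8],
    [-171,200,-27,0,0,-9],
    [-190,222,-30,0,0,-10]
  ]
}}

```text
time: 1.15
ee_pos: [0.3179, 0.37, 0.2527]
ee_rot: [0.728, 0.685, -0.0, 0.0]
wrist_force: [0.4, 0.5, 0.8]
grip_width: 0.0878
```

```bash
cat > st.py <<'E'
from rig import robot
from h import *
import json
def log():
    o=robot.get_obs()
    with open("log.txt","a") as f: f.write(json.dumps([o['joint_pos'].tolist(),o['ee_pos'].tolist(),o['ee_rot'].tolist()])+"\n")
    return o
if __name__=="__main__":
    o=log(); Rm=R.from_quat(o['ee_rot']).as_matrix()
    print('t',round(o['time'],2),'q',o['joint_pos'].round(3),'p',o['ee_pos'].round(4),'F',o['wrist_force'].round(1),'w',round(o['grip_width'],4)); print(Rm.round(3))
E
python3 st.py
```

```text
t 1.15 q [ 0.837  0.182  1.897  0.     1.062 -0.674] p [0.3179 0.37   0.2527] F [0.4 0.5 0.8] w 0.0878
[[ 0.06   0.998 -0.   ]
 [ 0.998 -0.06  -0.   ]
 [-0.    -0.    -1.   ]]
```

```bash
cat >> h.py <<'E'
def pose(psi,phi,g):
    s,c=np.sin(np.radians(phi)),np.cos(np.radians(phi))
    Rm=R.from_euler('z',psi,degrees=True).as_matrix()@np.array([[0,c,-s],[1,0,0],[0,-s,-c]])
    return Rm, np.array(g)+0.019*Rm[:,2]
def rel(o,psi,phi,g,back=0):
    R0=R.from_quat(o['ee_rot']).as_matrix(); Rm,t=pose(psi,phi,g); t=t-back*Rm[:,2]
    d=R0.T@(t-o['ee_pos'])*1000; r=R.from_matrix(R0.T@Rm).as_rotvec(degrees=True)
    return d.round(1),r.round(2)
E
python3 - <<'E'
from rig import robot
from h import *
o=robot.get_obs()
print(rel(o,6.5,40,[.494,.134,.051],.12))
E
```

```text
(array([-213.6,  254. ,  124.3]), array([39.89, -3.47, -9.56]))
```

Call:
{"method": "step_arm", "body": {
  "increments": [
    [-21,25,12,4,-0.3,-1],
    [-43,51,25,8,-0.7,-1.9],
    [-64,76,37,12,-1,-2.9],
    [-85,102,50,16,-1.4,-3.8],
    [-107,127,62,20,-1.7,-4.8],
    [-128,152,75,24,-2.1,-5.7],
    [-150,178,87,28,-2.4,-6.7],
    [-171,203,99,32,-2.8,-7.6],
    [-192,229,112,36,-3.1,-8.6],
    [-214,254,124,39.9,-3.5,-9.6]
  ],
  "claw": 62
}}

```text
time: 2.15
ee_pos: [0.5588, 0.1408, 0.1278]
ee_rot: [0.625, 0.701, -0.256, -0.229]
wrist_force: [-0.2, 0.9, -0.1]
grip_width: 0.062
```

```bash
python3 st.py; python3 - <<'E'
from rig import robot
from h import *
o=robot.get_obs()
print(rel(o,6.5,40,[.494,.134,.051],.0))
c=robot.calibration("wrist");p,d=robot.grab_frame("wrist"); cv2.imwrite("pics/w1.png",p)
W=world(c,d)
for k,v in cups(p,W).items(): print(k,*v)
ct=robot.calibration("top");p,d=robot.grab_frame("top")
for k,v in cups(p,world(ct,d)).items(): print(k,*v)
E
```

```text
t 2.15 q [ 0.197  0.822  1.332  0.054  1.687 -1.501] p [0.5588 0.1408 0.1278] F [-0.2  0.9 -0.1] w 0.062
[[-0.113  0.759 -0.641]
 [ 0.994  0.087 -0.073]
 [ 0.    -0.645 -0.764]]
(array([  0.6,  -0.2, 119.7]), array([-0.18, -0.01,  0.03]))
green [488.5 311.3] [490.9 309.4] [59.5 38.1] 10.2 9.2 3152 0.0644
blue [499.5 133.4] [501.4 133.8] [56.9 35.4] 6.3 5.7 2981 0.0647
black [493.5 216.1] [495.9 215. ] [57.7 35.4] 10.0 9.8 2945 0.0646
```

View pics/w1.png

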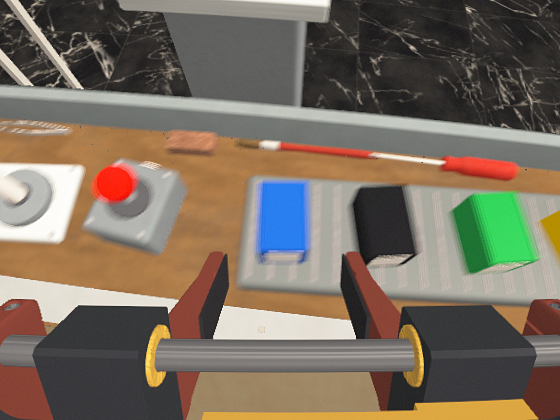

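```bash
python3 - <<'E'
from rig import robot
from h import *
o=robot.get_obs()
print(rel(o,6.2,40,[.504,.1345,.051],.0))
# fit kinematics
import json
L=[json.loads(l) for l in open('log.txt')]
L.append([[1.31601952e+00,4.23820190e-01,1.63070824e+00,8.56e-06,1.08859067,-1.8991e-02],[0.14582906,0.60716714,0.22190743],[0.785369405,0.61902691,-6.1e-4,4.58e-4]])
def fk(q,x):
    d1,a1,L1,e,L2,T,lat=x
    Rz=lambda a:R.from_euler('z',a); Ry=lambda a:R.from_euler('y',a)
    A=Rz(q[0]); p=A.apply([a1,lat,d1]); A=A*Ry(q[1]); p=p+A.apply([0,0,L1]); A=A*Ry(q[2]); p=p+A.apply([e,0,L2]); A=A*Rz(q[3])*Ry(q[4]); p=p+A.apply([0,0,T]); A=A*Rz(q[5])
    return p,A
from scipy.optimize import least_squares
f=lambda x: np.concatenate([fk(q,x)[0]-p for q,p,_ in L])
s=least_squares(f,[.3,0,.4,0,.4,.25,0]); print(s.x.round(4),np.abs(s.fun).max())
for q,p,r in L: print((fk(q,s.x)[1].inv()*R.from_quat(r)).as_rotvec(degrees=True).round(1))
E
```

```text
(array([  2. ,   5.3, 110.4]), array([-0.35,  0.14,  0.05]))
[ 0.3124 -0.      0.5631  0.0775  0.4849  0.3096  0.0119] 1.8029365222993476e-09
[ -0.   0. 180.]
[ -0.  -0. 180.]
[ -0.  -0. 180.]
```

```bash
cat > kin.py <<'E'
from h import *
from scipy.optimize import least_squares
X=[ 0.3124,0,0.5631,0.0775,0.4849,0.3096,0.0119]
LO=np.array([-3,-.9,.09,-1.31,.11,-2.54]);HI=np.array([3,2.11,2.58,4.45,2.69,2.54])
def fk(q,x=X):
    d1,a1,L1,e,L2,T,lat=x
    Rz=lambda a:R.from_euler('z',a); Ry=lambda a:R.from_euler('y',a)
    A=Rz(q[0]); p=A.apply([a1,lat,d1]); A=A*Ry(q[1]); p=p+A.apply([0,0,L1]); A=A*Ry(q[2]); p=p+A.apply([e,0,L2]); A=A*Rz(q[3])*Ry(q[4]); p=p+A.apply([0,0,T]); A=A*Rz(q[5]+np.pi)
    return p,A
def ik(Rm,t,q0):
    Rt=R.from_matrix(Rm)
    def f(q):
        p,A=fk(q); return np.concatenate([(p-t)*5,(A.inv()*Rt).as_rotvec()])
    s=least_squares(f,np.clip(q0,LO+1e-3,HI-1e-3),bounds=(LO,HI)); return s.x,np.abs(s.fun).max()
E
python3 - <<'E'
from kin import *
from rig import robot
q0=robot.get_obs()['joint_pos']
pegs=[(.4855,-.1325),(.4915,-.2125),(.497,-.292),(.503,-.371)]
for th in (30,40,50):
  for i,(x,y) in enumerate(pegs):
   for psi in (0,-10,-20):
    q=q0; ok=[]
    for k in range(11):
        a=k/10; Rm,t=pose(6+(psi-6)*a,th-90*a,np.array([.5,.134,.15])*(1-a)+np.array([x,y,.12])*a)
        q,e=ik(Rm,t,q); ok.append(e)
    Rm,t=pose(psi,th-90,[x,y,.06]); q,e=ik(Rm,t,q)
    print(th,i+1,psi,q.round(2),'err',round(e,4),round(max(ok),4))
E
```

```text
30 1 0 [-0.31  0.42  2.2   0.75  0.11 -2.54] err 0.6056 0.5164
30 1 -10 [-0.33  0.42  2.2   0.86  0.11 -2.54] err 0.5958 0.5054
30 1 -20 [-0.22  0.43  2.22 -1.31  0.11 -0.14] err 0.5708 0.4813
30 2 0 [-0.44  0.46  2.14  0.66  0.11 -2.54] err 0.6033 0.5208
30 2 -10 [-0.45  0.46  2.15  0.77  0.11 -2.54] err 0.5851 0.5012
30 2 -20 [-0.47  0.46  2.15  0.88  0.11 -2.54] err 0.5773 0.4924
30 3 0 [-0.55  0.51  2.07  0.59  0.11 -2.54] err 0.5983 0.5229
30 3 -10 [-0.56  0.51  2.07  0.7   0.11 -2.54] err 0.5725 0.4955
30 3 -20 [-0.58  0.51  2.08  0.81  0.11 -2.54] err 0.5572 0.479
30 4 0 [-0.64  0.56  1.99  0.53  0.11 -2.54] err 0.5887 0.5205
30 4 -10 [-0.66  0.56  1.99  0.64  0.11 -2.54] err 0.5559 0.4857
30 4 -20 [-0.67  0.56  1.99  0.75  0.11 -2.54] err 0.5338 0.4624
40 1 0 [-0.31  0.45  2.2   0.73  0.11 -2.54] err 0.4553 0.3682
40 1 -10 [-0.33  0.44  2.2   0.85  0.11 -2.54] err 0.445 0.3562
40 1 -20 [-0.22  0.45  2.22 -1.31  0.11 -0.14] err 0.4194 0.3314
40 2 0 [-0.44  0.48  2.14  0.63  0.11 -2.54] err 0.4525 0.3722
40 2 -10 [-0.46  0.48  2.15  0.75  0.11 -2.54] err 0.4331 0.3507
40 2 -20 
[... 507 characters left out ...]
 -10 [-0.34  0.47  2.2   0.84  0.11 -2.54] err 0.2938 0.2067
50 1 -20 [-0.22  0.47  2.22 -1.31  0.11 -0.14] err 0.2678 0.1813
50 2 0 [-0.44  0.5   2.15  0.6   0.11 -2.54] err 0.301 0.2284
50 2 -10 [-0.46  0.5   2.15  0.74  0.11 -2.54] err 0.2807 0.1999
50 2 -20 [-0.48  0.5   2.15  0.87  0.11 -2.54] err 0.2719 0.1895
50 3 0 [-0.56  0.54  2.07  0.52  0.13 -2.54] err 0.3006 0.2539
50 3 -10 [-0.57  0.54  2.08  0.65  0.11 -2.54] err 0.2665 0.199
50 3 -20 [-0.58  0.54  2.08  0.78  0.11 -2.54] err 0.249 0.1731
50 4 0 [-0.67  0.58  1.96  0.44  0.22 -2.54] err 0.3135 0.2746
50 4 -10 [-0.67  0.58  1.99  0.57  0.14 -2.54] err 0.2586 0.2142
50 4 -20 [-0.68  0.58  2.    0.71  0.11 -2.54] err 0.224 0.1592
```

```bash
cat > t1.py <<'E'
from kin import *
pegs=[(.4855,-.1325),(.4915,-.2125),(.497,-.292),(.503,-.371)]
import itertools
for th in (30,40):
  for i in (0,3):
   x,y=pegs[i]
   for psi in (20,0,-20,-40,-60,-90,-110):
    for flip in (0,1):
     Rm,t=pose(psi,th-90,[x,y,.06])
     if flip: Rm=Rm@np.diag([-1,-1,1])
     sols=[]
     for s4 in (-1,0,1,2,3,4):
      for s6 in (-2,0,2):
       q,e=ik(Rm,t,[np.arctan2(y,x),.4,2.1,s4,.4,s6])
       if e<1e-4 and not any(np.abs(q-z).max()<.05 for z in sols): sols.append(q)
     print(th,i+1,psi,flip,[q.round(2).tolist() for q in sols])
E
python3 t1.py
```

```text
30 1 20 0 [[-0.76, 0.84, 2.32, 2.05, 1.06, 1.55]]
30 1 20 1 [[-0.76, 0.84, 2.32, 2.05, 1.06, -1.59]]
30 1 0 0 [[-0.56, 0.89, 2.44, 2.63, 1.21, 1.46]]
30 1 0 1 [[-0.56, 0.89, 2.44, 2.63, 1.21, -1.68]]
30 1 -20 0 [[-0.23, 0.91, 2.47, 3.25, 1.29, 1.6]]
30 1 -20 1 [[-0.23, 0.91, 2.47, 3.25, 1.29, -1.54]]
30 1 -40 0 [[0.06, 0.87, 2.4, 3.86, 1.14, 1.66]]
30 1 -40 1 [[0.06, 0.87, 2.4, 3.86, 1.14, -1.48]]
30 1 -60 0 [[0.2, 0.83, 2.25, 4.43, 1.03, 1.5]]
30 1 -60 1 [[0.2, 0.83, 2.25, 4.43, 1.03, -1.65]]
30 1 -90 0 [[0.22, 0.84, 1.98, -1.19, 1.14, 1.22]]
30 1 -90 1 [[0.22, 0.84, 1.98, -1.19, 1.14, -1.92]]
30 1 -110 0 [[0.16, 0.88, 1.8, -0.9, 1.31, 1.15]]
30 1 -110 1 [[0.16, 0.88, 1.8, -0.9, 1.31, -1.99]]
30 4 20 0 [[-1.07, 0.85, 1.92, 1.5, 1.03, 2.01]]
30 4 20 1 [[-1.07, 0.85, 1.92, 1.5, 1.03, -1.13]]
30 4 0 0 [[-1.0, 0.82, 2.09, 2.01, 0.94, 1.81]]
30 4 0 1 [[-1.0, 0.82, 2.09, 2.01, 0.94, -1.33]]
30 4 -20 0 [[-0.85, 0.82, 2.21, 2.61, 0.95, 1.64]]
30 4 -20 1 [[-0.85, 0.82, 2.21, 2.61, 0.95, -1.5]]
30 4 -40 0 [[-0.63, 0.82, 2.24, 3.22, 0.97, 1.56]]
30 4 -40 1 [[-0.63, 0.82, 2.24, 3.22, 0.97, -1.5
[... 820 characters left out ...]
 1.08]]
40 1 -110 1 [[0.11, 0.79, 1.85, -0.84, 1.16, -2.06]]
40 4 20 0 [[-1.01, 0.77, 1.92, 1.39, 0.87, 2.17]]
40 4 20 1 [[-1.01, 0.77, 1.92, 1.39, 0.87, -0.97]]
40 4 0 0 [[-0.95, 0.74, 2.07, 1.89, 0.72, 1.99]]
40 4 0 1 [[-0.95, 0.74, 2.07, 1.89, 0.72, -1.15]]
40 4 -20 0 [[-0.82, 0.72, 2.17, 2.54, 0.66, 1.75]]
40 4 -20 1 [[-0.82, 0.72, 2.17, 2.54, 0.66, -1.39]]
40 4 -40 0 [[-0.63, 0.72, 2.2, 3.23, 0.65, 1.55]]
40 4 -40 1 [[-0.63, 0.72, 2.2, 3.23, 0.65, -1.6]]
40 4 -60 0 [[-0.45, 0.72, 2.14, 3.92, 0.66, 1.32]]
40 4 -60 1 [[-0.45, 0.72, 2.14, 3.92, 0.66, -1.82]]
40 4 -90 0 []
40 4 -90 1 []
40 4 -110 0 [[-0.29, 0.81, 1.77, -1.11, 1.02, 0.9]]
40 4 -110 1 [[-0.29, 0.81, 1.77, -1.11, 1.02, -2.24]]
```

Call:
{"method": "step_arm", "body": {
  "increments": [
    [0,0,-3,0,0,8.5],
    [0,0,-6,0,0,17],
    [0,0,-9,0,0,25.5],
    [0,0,-12,0,0,34],
    [0,0,-15,0,0,42.5],
    [0,0,-18,0,0,51],
    [0,0,-21,0,0,59.5],
    [0,0,-24,0,0,68],
    [0,0,-27,0,0,76.5],
    [0,0,-30,0,0,85]
  ]
}}

```text
time: 3.25
ee_pos: [0.5765, 0.1448, 0.1521]
ee_rot: [0.935, 0.091, -0.342, 0.006]
wrist_force: [-0.7, -0.0, -1.0]
grip_width: 0.0616
```

```bash
cat >> h.py <<'E'
F=np.diag([-1.,-1,1])
def pose(psi,phi,g):
    s,c=np.sin(np.radians(phi)),np.cos(np.radians(phi))
    Rm=R.from_euler('z',psi,degrees=True).as_matrix()@np.array([[0,c,-s],[1,0,0],[0,-s,-c]])@F
    return Rm, np.array(g)+0.019*Rm[:,2]
E
python3 st.py; python3 - <<'E'
from rig import robot
from h import *
o=robot.get_obs()
print(rel(o,6.2,30,[.504,.1345,.051],.12))
E
```

```text
t 3.25 q [ 0.198  0.816  1.276  0.055  1.745 -0.007] p [0.5765 0.1448 0.1521] F [-0.7 -0.  -1. ] w 0.0616
[[ 0.75   0.175 -0.638]
 [ 0.167 -0.983 -0.073]
 [-0.64  -0.052 -0.766]]
(array([-8.8,  1.6, 25.1]), array([ 7.75,  8.1 , 94.65]))
```

Call:
{"method": "step_arm", "body": {
  "increments": [
    [-1,0,3,0.7,0.7,8.4],
    [-2,0,5,1.4,1.4,16.8],
    [-3,0,7,2,2.1,25],
    [-4,1,10,2.7,2.8,33.4],
    [-4,1,13,3.4,3.6,41.8],
    [-5,1,15,4.1,4.3,50],
    [-6,1,18,4.8,5,58.5],
    [-7,1,20,5.5,5.7,66.8],
    [-8,1,22,6.1,6.4,75],
    [-9,2,25,6.8,7.1,83.3]
  ]
}}

```text
time: 4.25
ee_pos: [0.5541, 0.1394, 0.1387]
ee_rot: [0.776, -0.571, -0.202, 0.175]
wrist_force: [0.6, 0.2, -0.1]
grip_width: 0.0616
```

```bash
python3 st.py; python3 - <<'E'
from rig import robot
from h import *
o=robot.get_obs()
c=robot.calibration("wrist");p,d=robot.grab_frame("wrist"); cv2.imwrite("pics/w2.png",p)
W=world(c,d)
for k,v in cups(p,W).items(): print(k,*v)
m=masks(p)['blue']&(abs(W[...,1]-.134)<.05)&(W[...,2]>.03)&(W[...,0]<.56); q=W[m]; print(np.percentile(q,[1,5,50,95,99],axis=0).round(4))
print(rel(o,6.2,30,[.504,.1345,.051],.0))
E
```

```text
t 4.25 q [0.193 0.714 1.445 0.06  1.52  1.442] p [0.5541 0.1394 0.1387] F [ 0.6  0.2 -0.1] w 0.0616
[[ 0.266 -0.816 -0.514]
 [-0.957 -0.287 -0.04 ]
 [-0.115  0.502 -0.857]]
green [490.5 313.4] [495.1 310.6] [56.4 40.4] 9.3 11.8 2589 0.0644
blue [497.6 135.5] [503.5 136.1] [61.8 39.3] 5.9 5.6 2414 0.0648
black [494.  218.9] [499.2 218. ] [57.4 39.9] 9.7 10.7 2501 0.0647
[[0.4692 0.1157 0.0329]
 [0.4731 0.1188 0.0444]
 [0.5092 0.1362 0.0648]
 [0.5287 0.155  0.0657]
 [0.5293 0.1568 0.066 ]]
(array([  1.8,  -2. , 120.1]), array([ 0.9 ,  1.02, 11.36]))
```

View pics/w2.png

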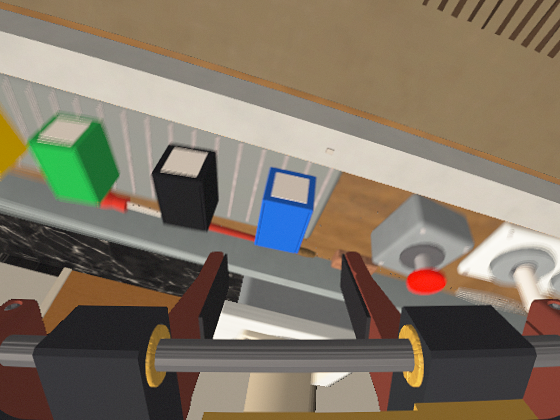

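Call:
{"method": "step_arm", "body": {
  "increments": [
    [1,-1,8,0.4,0.4,5],
    [2,-2,18,0.9,1,11.4],
    [2,-2,30,0.9,1,11.4],
    [2,-2,45,0.9,1,11.4],
    [2,-2,60,0.9,1,11.4],
    [2,-2,75,0.9,1,11.4],
    [2,-2,90,0.9,1,11.4],
    [2,-2,105,0.9,1,11.4],
    [2,-2,115,0.9,1,11.4],
    [2,-2,120,0.9,1,11.4]
  ],
  "claw": 56
}}

```text
time: 5.3
ee_pos: [0.4939, 0.1328, 0.0335]
ee_rot: [0.721, -0.642, -0.175, 0.193]
wrist_force: [-0.2, -0.0, 0.3]
grip_width: 0.056
```

```bash
python3 st.py; python3 - <<'E'
from rig import robot
from h import *
o=robot.get_obs()
p,d=robot.grab_frame("wrist"); cv2.imwrite("pics/w3.png",p)
print(rel(o,6.2,30,[.504,.1345,.051],.0))
E
```

```text
t 5.3 q [0.208 0.782 1.622 0.053 1.263 1.634] p [0.4939 0.1328 0.0335] F [-0.2 -0.   0.3] w 0.056
[[ 0.114 -0.859 -0.5  ]
 [-0.993 -0.101 -0.054]
 [-0.004  0.503 -0.864]]
(array([-0.7, -0.1, -1.3]), array([0.18, 0.04, 0.43]))
```

View pics/w3.png

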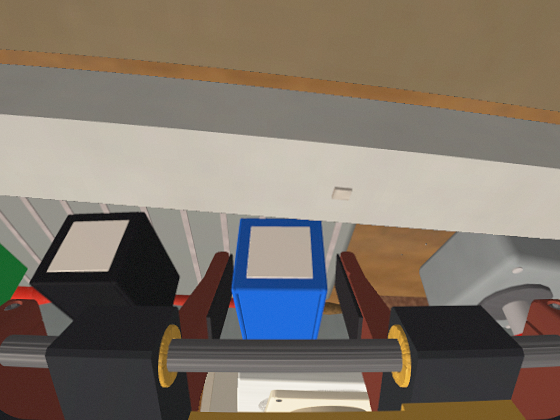

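Call:
{"method": "step_arm", "body": {
  "increments": [
    [0,0,0,0,0,0],
    [0,0,0,0,0,0],
    [0,0,0,0,0,0],
    [0,0,0,0,0,0],
    [0,0,0,0,0,0],
    [0,0,0,0,0,0],
    [0,0,0,0,0,0],
    [0,0,0,0,0,0],
    [0,0,0,0,0,0],
    [0,0,0,0,0,0]
  ],
  "claw": 20
}}

```text
time: 6.35
ee_pos: [0.4958, 0.1329, 0.0346]
ee_rot: [0.72, -0.643, -0.174, 0.192]
wrist_force: [3.0, 0.1, 5.4]
grip_width: 0.0394
```

```bash
python3 st.py
cat > plan.py <<'E'
# plan transit: from current (lifted) pose to preplace; args psi x y z
import sys
from kin import *
from rig import robot
def plan(q0,qs,ns):
    """joint waypoints with rows per segment, smooth; returns rows of q"""
    from scipy.interpolate import PchipInterpolator
    t=np.concatenate([[0],np.cumsum(ns)]); f=PchipInterpolator(t,np.vstack([q0]+qs)); 
    return [f(k) for k in range(0,int(t[-1])+1)]
def show(rows):
    P=[fk(q) for q in rows]
    for b in range(0,len(rows)-1,10):
        p0,A0=P[b]; print('call',b//10)
        out=[]
        for k in range(b+1,min(b+11,len(rows))):
            d=A0.inv().apply(P[k][0]-p0)*1000; r=(A0.inv()*P[k][1]).as_rotvec(degrees=True)
            st=(P[k-1][1].inv()*P[k][1]).magnitude()*57.3; dist=np.linalg.norm(P[k][0]-P[k-1][0])*1000
            dq=np.abs(rows[k]-rows[k-1]).max()
            out.append([round(float(v),1) for v in (*d,*r)])
            print(out[-1],'| step',round(st,1),round(dist),round(dq,2),'tcp',P[k][0].round(3),'zdir',P[k][1].as_matrix()[:,2].round(2),'j',rows[k].round(2))
E
```

```text
t 6.35 q [0.208 0.78  1.62  0.053 1.264 1.636] p [0.4958 0.1329 0.0346] F [3.  0.1 5.4] w 0.0394
[[ 0.112 -0.86  -0.497]
 [-0.994 -0.098 -0.053]
 [-0.003  0.5   -0.866]]
```

Call:
{"method": "step_arm", "body": {
  "increments": [
    [0,2,-4,0,0,0],
    [0,6,-11,0,0,0],
    [0,12,-21,0,0,0],
    [0,19,-33,0,0,0],
    [0,27,-47,0,0,0],
    [0,35,-61,0,0,0],
    [0,45,-78,0,0,0],
    [0,55,-95,0,0,0],
    [0,63,-109,0,0,0],
    [0,68,-118,0,0,0]
  ]
}}

```text
time: 7.35
ee_pos: [0.496, 0.1325, 0.1724]
ee_rot: [0.721, -0.643, -0.173, 0.192]
wrist_force: [-0.4, 0.2, -0.3]
grip_width: 0.0399
```

```bash
python3 st.py; python3 - <<'E'
from plan import *
o=robot.get_obs()
p,d=robot.grab_frame("wrist"); cv2.imwrite("pics/w4.png",p)
q0=o['joint_pos']
# preplace peg4
x,y=.503,-.371
Rm,t=pose(-25,-60,[x-.005,y,.150]); qf,e=ik(Rm,t,[-.7,.7,2.1,2.8,.9,-1.6]); print('qf',qf.round(3),e)
# mid
qm=np.array([-.25,.35,1.85,1.4,.45,0.1]); print(fk(qm)[0])
show(plan(q0,[qm,qf],[12,12]))
E
```

```text
t 7.35 q [0.207 0.588 1.59  0.051 1.485 1.648] p [0.496  0.1325 0.1724] F [-0.4  0.2 -0.3] w 0.0399
[[ 0.112 -0.861 -0.497]
 [-0.994 -0.099 -0.053]
 [-0.003  0.499 -0.866]]
qf [-0.807  0.585  2.261  2.678  0.777 -1.42 ] 4.6296300126869034e-14
[ 0.76385385 -0.04579831  0.31077128]
call 0
[-18.9, -31.6, -19.4, 9.4, -7.5, -4.8] | step 12.9 42 0.14 tcp [0.531 0.155 0.174] zdir [-0.37  0.1  -0.93] j [0.17 0.55 1.61 0.17 1.34 1.52]
[-31.1, -61.7, -47.4, 19.2, -13.4, -8.4] | step 12.0 43 0.13 tcp [0.569 0.172 0.183] zdir [-0.22  0.23 -0.95] j [0.14 0.52 1.62 0.28 1.21 1.39]
[-34.7, -89.0, -81.2, 29.1, -17.7, -10.9] | step 11.1 44 0.13 tcp [0.609 0.18  0.198] zdir [-0.06  0.33 -0.94] j [0.1  0.48 1.64 0.39 1.08 1.26]
[-28.9, -112.2, -117.6, 38.8, -20.5, -12.3] | step 10.2 44 0.13 tcp [0.648 0.178 0.218] zdir [ 0.09  0.41 -0.91] j [0.07 0.46 1.66 0.51 0.96 1.13]
[-13.7, -130.8, -153.4, 47.9, -21.9, -12.6] | step 9.2 43 0.13 tcp [0.683 0.167 0.24 ] zdir [ 0.24  0.45 -0.86] j [0.03 0.43 1.68 0.62 0.85 1.  ]
[9.6, -144.4, -185.8, 56.2, -22.1, -11.9] | step 8.2 42 0.13 tcp [0.714 0.147 0.261] zdi
[... 2046 characters left out ...]
ep 3.1 40 0.13 tcp [ 0.635 -0.277  0.206] zdir [ 0.84 -0.1  -0.53] j [-0.61  0.45  2.11  2.26  0.55 -0.92]
call 2
[31.9, 23.8, -10.2, 0.6, 3.2, 0.8] | step 3.3 41 0.13 tcp [ 0.608 -0.303  0.188] zdir [ 0.83 -0.15 -0.53] j [-0.66  0.48  2.14  2.36  0.59 -1.04]
[63.6, 48.2, -22.9, 1.4, 6.7, 1.5] | step 3.7 42 0.13 tcp [ 0.579 -0.328  0.17 ] zdir [ 0.82 -0.22 -0.52] j [-0.71  0.51  2.18  2.47  0.64 -1.17]
[95.4, 72.8, -38.5, 2.3, 10.8, 1.9] | step 4.2 43 0.13 tcp [ 0.548 -0.353  0.155] zdir [ 0.81 -0.29 -0.51] j [-0.76  0.55  2.22  2.57  0.7  -1.29]
[127.7, 97.6, -57.9, 3.2, 15.5, 2.1] | step 4.8 45 0.13 tcp [ 0.513 -0.378  0.141] zdir [ 0.78 -0.37 -0.5 ] j [-0.81  0.59  2.26  2.68  0.78 -1.42]
```

View pics/w4.png

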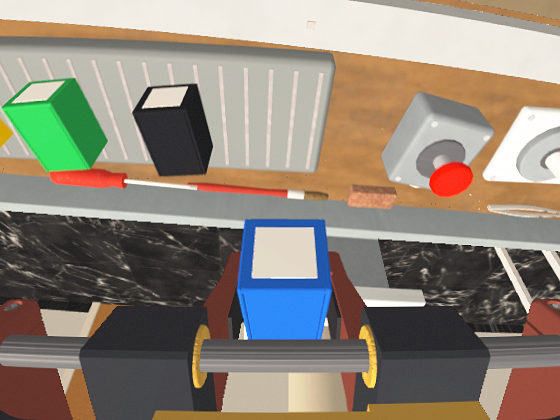

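```bash
cat >> plan.py <<'E'
def mid(tcp,j4=1.4,j5=.4,j6=.1,s=(-.1,.35,1.95)):
    f=lambda z: fk(np.r_[z,j4,j5,j6])[0]-np.array(tcp)
    r=least_squares(f,s); return np.r_[r.x,j4,j5,j6]
def resample(q0,qs,ns,rot=7.5,dist=40,dqm=.19):
    from scipy.interpolate import PchipInterpolator
    t=np.concatenate([[0],np.cumsum(ns)]); f=PchipInterpolator(t,np.vstack([q0]+qs)); T=np.linspace(0,t[-1],400)
    Q=f(T); P=[fk(q) for q in Q]; c=[0]
    for k in range(1,400):
        st=(P[k-1][1].inv()*P[k][1]).magnitude()*57.3/rot; d=np.linalg.norm(P[k][0]-P[k-1][0])*1000/dist; dq=np.abs(Q[k]-Q[k-1]).max()/dqm
        c.append(c[-1]+max(st,d,dq))
    c=np.array(c); n=int(np.ceil((c[-1]+1)/10)*10)
    # ease in/out
    u=np.linspace(0,1,n+1); u=u+0.0*u
    TT=np.interp(u*c[-1],c,T); print('cost',c[-1].round(1),'rows',n)
    return [f(x) for x in TT]
def show(rows):
    P=[fk(q) for q in rows]
    for b in range(0,len(rows)-1,10):
        p0,A0=P[b]; out=[]
        for k in range(b+1,min(b+11,len(rows))):
            d=A0.inv().apply(P[k][0]-p0)*1000; r=(A0.inv()*P[k][1]).as_rotvec(degrees=True)
            out.append([int(round(float(v))) for v in d]+[round(float(v),1) for v in r])
        k=min(b+10,len(rows)-1)
        print('call',b//10,out); print('  mid',P[b+5][0].round(3),P[b+5][1].as_matrix()[:,2].round(2),'end',P[k][0].round(3),P[k][1].as_matrix()[:,2].round(2),rows[k].round(2),'minz',min(P[j][0][2] for j in range(b,k+1)).round(3))
E
python3 - <<'E'
from plan import *
o=robot.get_obs(); q0=o['joint_pos']
x,y=.503,-.371
Rm,t=pose(-25,-60,[x-.005,y,.150]); qf,e=ik(Rm,t,[-.7,.7,2.1,2.8,.9,-1.6]); print('qf',qf.round(3),e)
qm=mid([.66,-.05,.30]); print(qm.round(2))
show(resample(q0,[qm,qf],[12,12]))
E
```

```text
qf [-0.807  0.585  2.261  2.678  0.777 -1.42 ] 4.6296300126869034e-14
[-0.27  0.21  2.05  1.4   0.4   0.1 ]
cost 23.2 rows 30
call 0 [[-8, -8, -6, 4.1, -3.6, -2.1], [-15, -16, -13, 8.4, -6.9, -4.1], [-20, -24, -23, 13.0, -10.0, -5.9], [-25, -33, -35, 17.8, -12.8, -7.4], [-28, -42, -48, 22.9, -15.3, -8.7], [-28, -50, -63, 28.2, -17.5, -9.7], [-25, -58, -80, 33.6, -19.3, -10.4], [-20, -66, -98, 39.3, -20.6, -10.7], [-10, -72, -116, 45.1, -21.5, -10.6], [4, -78, -135, 50.9, -21.8, -10.1]]
  mid [0.553 0.167 0.194] [-0.16  0.27 -0.95] end [0.631 0.144 0.251] [ 0.29  0.43 -0.85] [-0.    0.32  1.83  0.67  0.78  0.95] minz 0.173
call 1 [[14, -17, -15, 5.7, 0.8, -0.4], [32, -30, -32, 11.3, 2.4, -0.5], [55, -40, -51, 16.4, 4.5, -0.4], [80, -44, -69, 20.6, 7.0, -0.0], [106, -43, -86, 24.0, 9.6, 0.6], [132, -38, -101, 26.6, 12.1, 1.3], [158, -28, -115, 28.8, 14.2, 2.1], [183, -17, -126, 30.6, 15.8, 3.0], [210, -2, -134, 32.1, 17.7, 4.0], [236, 13, -139, 33.2, 19.6, 5.2]]
  mid [0.671 0.016 0.301] [ 0.68  0.28 -0.68] end [ 0.635 -0.129  0.277] [ 0.79  0.08 -0.6 ] [-0.41  0.23  2.12  1.74  0.41 -0.3 ] minz 0.251
call 2 [[28, 12, -3, 0.8, 2.1, 0.8], [56, 26, -5, 1.4, 4.2, 1.6], [83, 41, -8, 2.1, 6.3, 2.4], [110, 57, -10, 2.7, 8.4, 3.2], [136, 72, -12, 3.5, 10.6, 3.9], [163, 88, -15, 4.5, 13.0, 4.6], [190, 102, -18, 5.6, 15.6, 5.0], [217, 117, -22, 6.9, 18.4, 5.3], [244, 131, -28, 8.1, 21.5, 5.4], [271, 144, -35, 9.4, 24.9, 5.2]]
  mid [ 0.578 -0.254  0.205] [ 0.81 -0.11 -0.58] end [ 0.513 -0.378  0.141] [ 0.78 -0.37 -0.5 ] [-0.81  0.59  2.26  2.68  0.78 -1.42] minz 0.141
```

Call:
{"method": "step_arm", "body": {
  "increments": [
    [-8,-8,-6,4.1,-3.6,-2.1],
    [-15,-16,-13,8.4,-6.9,-4.1],
    [-20,-24,-23,13.0,-10.0,-5.9],
    [-25,-33,-35,17.8,-12.8,-7.4],
    [-28,-42,-48,22.9,-15.3,-8.7],
    [-28,-50,-63,28.2,-17.5,-9.7],
    [-25,-58,-80,33.6,-19.3,-10.4],
    [-20,-66,-98,39.3,-20.6,-10.7],
    [-10,-72,-116,45.1,-21.5,-10.6],
    [4,-78,-135,50.9,-21.8,-10.1]
  ]
}}

```text
time: 8.4
ee_pos: [0.6303, 0.1428, 0.2481]
ee_rot: [0.74, -0.616, -0.026, -0.271]
wrist_force: [0.5, 0.4, -0.3]
grip_width: 0.0397
```

Call:
{"method": "step_arm", "body": {
  "increments": [
    [14,-17,-15,5.7,0.8,-0.4],
    [32,-30,-32,11.3,2.4,-0.5],
    [55,-40,-51,16.4,4.5,-0.4],
    [80,-44,-69,20.6,7.0,0],
    [106,-43,-86,24.0,9.6,0.6],
    [132,-38,-101,26.6,12.1,1.3],
    [158,-28,-115,28.8,14.2,2.1],
    [183,-17,-126,30.6,15.8,3.0],
    [210,-2,-134,32.1,17.7,4.0],
    [236,13,-139,33.2,19.6,5.2]
  ]
}}

```text
time: 9.4
ee_pos: [0.6335, -0.1309, 0.2737]
ee_rot: [-0.598, 0.667, -0.262, 0.36]
wrist_force: [0.4, -0.4, -1.0]
grip_width: 0.04
```

```bash
python3 st.py
```

```text
t 9.4 q [-0.41   0.236  2.125  1.749  0.407 -0.31 ] p [ 0.6335 -0.1309  0.2737] F [ 0.4 -0.4 -1. ] w 0.04
[[-0.027 -0.608  0.793]
 [-0.986  0.148  0.08 ]
 [-0.166 -0.78  -0.604]]
```

Joint tracking matches the plan, so I'll continue.

Call:
{"method": "step_arm", "body": {
  "increments": [
    [28,12,-3,0.8,2.1,0.8],
    [56,26,-5,1.4,4.2,1.6],
    [83,41,-8,2.1,6.3,2.4],
    [110,57,-10,2.7,8.4,3.2],
    [136,72,-12,3.5,10.6,3.9],
    [163,88,-15,4.5,13.0,4.6],
    [190,102,-18,5.6,15.6,5.0],
    [217,117,-22,6.9,18.4,5.3],
    [244,131,-28,8.1,21.5,5.4],
    [271,144,-35,9.4,24.9,5.2]
  ]
}}

```text
time: 10.4
ee_pos: [0.5112, -0.3795, 0.1369]
ee_rot: [-0.465, 0.731, -0.422, 0.266]
wrist_force: [1.3, -0.2, -1.1]
grip_width: 0.04
```

```bash
python3 st.py; python3 - <<'E'
from rig import robot
from h import *
o=robot.get_obs()
print(rel(o,-25,-60,[.498,-.371,.150]))
c=robot.calibration("wrist");p,d=robot.grab_frame("wrist"); cv2.imwrite("pics/w5.png",p)
ps,ds=robot.grab_frame("scene"); cv2.imwrite("pics/s5.png",cv2.resize(ps[150:330,250:430],None,fx=3.3,fy=3.3,interpolation=cv2.INTER_CUBIC))
pt,dt=robot.grab_frame("top"); cv2.imwrite("pics/t5.png",cv2.resize(pt[160:250,270:470],None,fx=4,fy=4,interpolation=cv2.INTER_CUBIC))
np.savez("pics/f5.npz",p=p,d=d,ps=ps,ds=ds,pt=pt,dt=dt,T=c['T'])
for n,pp,dd in(('scene',ps,ds),('top',pt,dt)):
    W=world(robot.calibration(n),dd); m=masks(pp)['blue']&(W[...,1]<-.3)&(W[...,2]>.06)&(abs(W[...,0]-.5)<.1); q=W[m]
    print(n,m.sum(),np.percentile(q,[2,50,98],axis=0).round(4))
E
```

```text
t 10.4 q [-0.809  0.592  2.262  2.684  0.78  -1.429] p [ 0.5112 -0.3795  0.1369] F [ 1.3 -0.2 -1.1] w 0.04
[[-0.425 -0.456  0.782]
 [-0.905  0.211 -0.369]
 [ 0.004 -0.864 -0.503]]
(array([-2.1, -3.6, -1. ]), array([ 0.19, -0.25,  0.09]))
scene 151 [[ 0.4719 -0.4024  0.1099]
 [ 0.4862 -0.3908  0.1568]
 [ 0.5144 -0.3529  0.1678]]
top 175 [[ 0.4729 -0.3966  0.1217]
 [ 0.4841 -0.3673  0.1649]
 [ 0.5204 -0.3513  0.1699]]
```

View pics/w5.png

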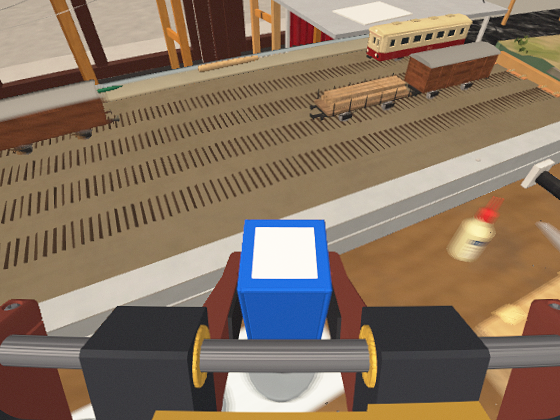

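View pics/s5.png

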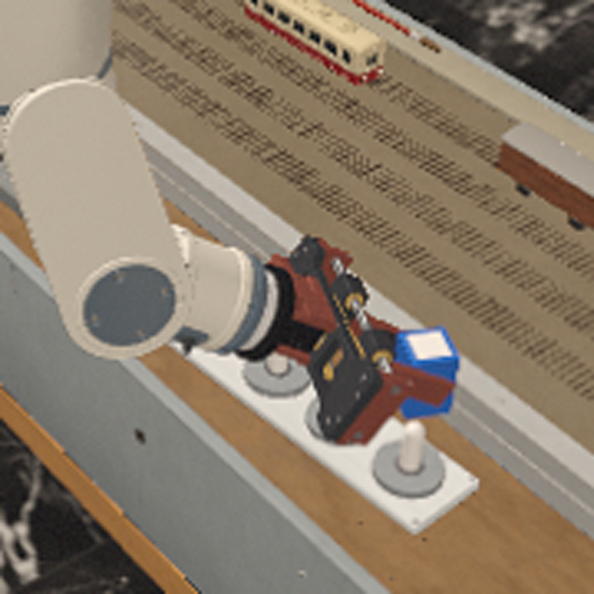

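View pics/t5.png

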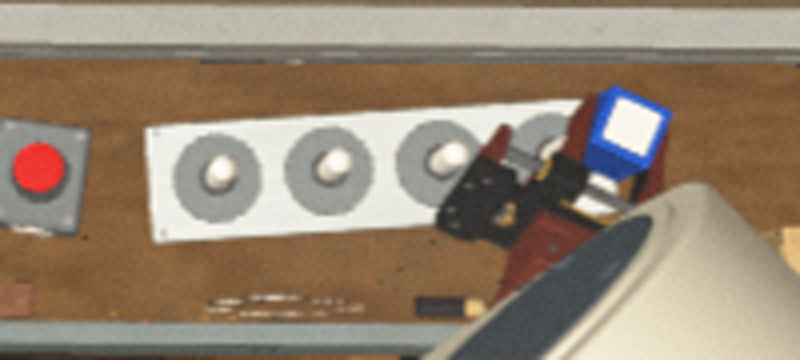

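```bash
cat > cupin.py <<'E'
from rig import robot
from h import *
def topface(pp,W,g,col,zlo=.012,zhi=.06,r=.05):
    hs=cv2.cvtColor(pp,cv2.COLOR_BGR2HSV)
    white=(hs[...,1]<60)&(hs[...,2]>150)
    m=(masks(pp)[col]|white)&(np.hypot(W[...,0]-g[0],W[...,1]-g[1])<r)&(W[...,2]>g[2]+zlo)&(W[...,2]<g[2]+zhi)
    m=m.astype(np.uint8); k,l,st,_=cv2.connectedComponentsWithStats(m)
    if k<2: return None
    return W[l==1+np.argmax(st[1:,4])]
def rep(n,pp,W,g,col):
    q=topface(pp,W,g,col)
    if q is None or len(q)<20: print(n,'none'); return
    zt=np.percentile(q[:,2],90); f=q[q[:,2]>zt-.006]
    A=np.c_[f[:,:2]-f[:,:2].mean(0),np.ones(len(f))]; co=np.linalg.lstsq(A,f[:,2],rcond=None)[0]
    r=cv2.minAreaRect((f[:,:2]*1000).astype(np.float32))
    print(n,len(f),'rect',np.round(r[0],1),np.round(r[1],1),round(r[2],1),'z',co[2].round(4),'slope deg',np.degrees(co[:2]).round(1))
E
python3 - <<'E'
from cupin import *
z=np.load("pics/f5.npz"); o=robot.get_obs(); Rm=R.from_quat(o['ee_rot']).as_matrix(); g=o['ee_pos']-.019*Rm[:,2]; print('g',g.round(4))
for n,a,b in(('scene','ps','ds'),('top','pt','dt'),('wrist','p','d')):
    c=robot.calibration(n)
    if n=='wrist': c['T']=z['T']
    rep(n,z[a],world(c,z[b]),g,'blue')
E
```

```text
g [ 0.4964 -0.3715  0.1457]
scene 150 rect [ 496.2 -376.9] [41.1 39.5] 64.5 z 0.1657 slope deg [0.2 1. ]
top 233 rect [ 497.7 -374.1] [40.8 40.8] 66.3 z 0.1673 slope deg [-0.1  0.7]
wrist 6661 rect [ 501.2 -374.7] [40.2 40.9] 64.3 z 0.1692 slope deg [ 1.  -0.8]
```

```bash
cat >> h.py <<'E'
def w2t(o,*ds):
    R0=R.from_quat(o['ee_rot']).as_matrix()
    for d in ds: print(d,'->',(R0.T@np.array(d,float)).round(1))
E
python3 - <<'E'
from rig import robot
from h import *
o=robot.get_obs(); print(o['ee_pos'])
w2t(o,(4.5,5,0),(4.5,5,-78),(0,0,-10))
E
```

```text
[ 0.51124397 -0.3784363   0.13613818]
(4.5, 5, 0) -> [-6.4 -1.   1.7]
(4.5, 5, -78) -> [-6.5 66.3 41.1]
(0, 0, -10) -> [-0.   8.6  5.1]
```

Call:
{"method": "step_arm", "body": {
  "increments": [
    [-4,-1,1,0,0,0],
    [-6.5,-1,1.7,0,0,0],
    [-6.5,7,6.5,0,0,0],
    [-6.5,16,12,0,0,0],
    [-6.5,26,17.5,0,0,0],
    [-6.5,36,23.5,0,0,0],
    [-6.5,46,29,0,0,0],
    [-6.5,56,35,0,0,0],
    [-6.5,63,39,0,0,0],
    [-6.5,66.3,41,0,0,0]
  ]
}}

```text
time: 11.55
ee_pos: [0.5166, -0.3732, 0.0584]
ee_rot: [-0.466, 0.731, -0.42, 0.267]
wrist_force: [-0.0, -0.4, -0.9]
grip_width: 0.0397
```

```bash
python3 st.py; python3 - <<'E'
from cupin import *
o=robot.get_obs(); Rm=R.from_quat(o['ee_rot']).as_matrix(); g=o['ee_pos']-.019*Rm[:,2]; print('g',g.round(4))
for n in('scene','top'):
    p,d=robot.grab_frame(n); rep(n,p,world(robot.calibration(n),d),g,'blue')
    if n=='scene': cv2.imwrite("pics/s6.png",cv2.resize(p[200:320,300:430],None,fx=4.5,fy=4.5,interpolation=cv2.INTER_CUBIC))
E
```

```text
t 11.55 q [-0.79   0.8    2.237  2.765  0.944 -1.528] p [ 0.5166 -0.3732  0.0584] F [-0.  -0.4 -0.9] w 0.0397
[[-0.423 -0.457  0.782]
 [-0.906  0.212 -0.366]
 [ 0.002 -0.864 -0.504]]
g [ 0.5017 -0.3662  0.068 ]
scene 131 rect [ 504.  -370.9] [40.5 39.1] 64.9 z 0.0895 slope deg [ 0.3 -1.2]
top 102 rect [ 506.6 -360.3] [26.1 38.6] 63.2 z 0.0908 slope deg [-1.8 -0.9]
```

View pics/s6.png

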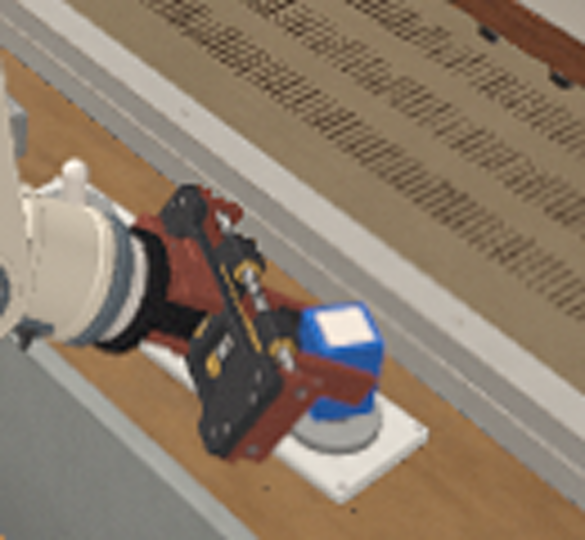

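Call:
{"method": "step_arm", "body": {
  "increments": [
    [0,1.3,0.8,0,0,0],
    [0,2.6,1.5,0,0,0],
    [0,3.9,2.3,0,0,0],
    [0,4.7,2.8,0,0,0],
    [0,5.2,3,0,0,0],
    [0,5.6,3.3,0,0,0],
    [0,6,3.5,0,0,0],
    [0,6,3.5,0,0,0],
    [0,6,3.5,0,0,0],
    [0,6,3.5,0,0,0]
  ]
}}

```text
time: 12.65
ee_pos: [0.5167, -0.3736, 0.0529]
ee_rot: [-0.466, 0.731, -0.421, 0.267]
wrist_force: [-0.3, 0.0, -1.3]
grip_width: 0.0399
```

```bash
python3 st.py
```

```text
t 12.65 q [-0.79   0.815  2.233  2.769  0.957 -1.534] p [ 0.5167 -0.3736  0.0529] F [-0.3  0.  -1.3] w 0.0399
[[-0.423 -0.456  0.783]
 [-0.906  0.211 -0.367]
 [ 0.002 -0.864 -0.503]]
```

Call:
{"method": "step_arm", "body": {
  "increments": [
    [0,0.5,0.3,0,0,0],
    [0,0.9,0.5,0,0,0],
    [0,1.3,0.8,0,0,0],
    [0,1.7,1,0,0,0],
    [0,2.1,1.3,0,0,0],
    [0,2.6,1.5,0,0,0],
    [0,2.6,1.5,0,0,0],
    [0,2.6,1.5,0,0,0],
    [0,2.6,1.5,0,0,0],
    [0,2.6,1.5,0,0,0]
  ]
}}

```text
time: 13.65
ee_pos: [0.5167, -0.3736, 0.0499]
ee_rot: [-0.466, 0.731, -0.421, 0.267]
wrist_force: [1.0, -0.7, -1.0]
grip_width: 0.0399
```

```bash
python3 st.py
```

```text
t 13.65 q [-0.79   0.823  2.232  2.77   0.962 -1.537] p [ 0.5167 -0.3736  0.0499] F [ 1.  -0.7 -1. ] w 0.0399
[[-0.423 -0.456  0.783]
 [-0.906  0.211 -0.367]
 [ 0.002 -0.864 -0.503]]
```

Still no contact. I'll go another 2 mm down.

Call:
{"method": "step_arm", "body": {
  "increments": [
    [0,0.4,0.2,0,0,0],
    [0,0.9,0.5,0,0,0],
    [0,1.3,0.8,0,0,0],
    [0,1.7,1,0,0,0],
    [0,1.7,1,0,0,0],
    [0,1.7,1,0,0,0],
    [0,1.7,1,0,0,0],
    [0,1.7,1,0,0,0],
    [0,1.7,1,0,0,0],
    [0,1.7,1,0,0,0]
  ]
}}

```text
time: 14.65
ee_pos: [0.5167, -0.3736, 0.0497]
ee_rot: [-0.465, 0.73, -0.422, 0.268]
wrist_force: [-6.4, 3.5, 13.4]
grip_width: 0.04
```

```bash
python3 st.py; python3 - <<'E'
from cupin import *
o=robot.get_obs(); Rm=R.from_quat(o['ee_rot']).as_matrix(); g=o['ee_pos']-.019*Rm[:,2]; print('g',g.round(4))
for n in('scene',):
    p,d=robot.grab_frame(n); rep(n,p,world(robot.calibration(n),d),g,'blue')
E
```

```text
t 14.65 q [-0.79   0.826  2.232  2.771  0.969 -1.539] p [ 0.5167 -0.3736  0.0497] F [-6.4  3.5 13.4] w 0.04
[[-0.423 -0.454  0.784]
 [-0.906  0.21  -0.368]
 [ 0.002 -0.866 -0.5  ]]
g [ 0.5018 -0.3666  0.0592]
scene 129 rect [ 503.1 -371.1] [37.7 39.8] 65.3 z 0.0813 slope deg [ 0.1 -1.3]
```

Call:
{"method": "step_arm", "body": {
  "increments": [
    [0,-0.6,-0.4,0,0,0],
    [0,-1.2,-0.7,0,0,0],
    [0,-1.5,-0.9,0,0,0],
    [0,-1.5,-0.9,0,0,0],
    [0,-1.5,-0.9,0,0,0],
    [0,-1.5,-0.9,0,0,0],
    [0,-1.5,-0.9,0,0,0],
    [0,-1.5,-0.9,0,0,0],
    [0,-1.5,-0.9,0,0,0],
    [0,-1.5,-0.9,0,0,0]
  ]
}}

```text
time: 15.7
ee_pos: [0.5167, -0.3736, 0.0497]
ee_rot: [-0.466, 0.731, -0.421, 0.267]
wrist_force: [-0.5, 0.3, 1.8]
grip_width: 0.0398
```

Call:
{"method": "step_arm", "body": {
  "increments": [
    [0,0,0,0,0,0],
    [0,0,0,0,0,0],
    [0,0,0,0,0,0],
    [0,0,0,0,0,0],
    [0,0,0,0,0,0],
    [0,0,0,0,0,0],
    [0,0,0,0,0,0],
    [0,0,0,0,0,0],
    [0,0,0,0,0,0],
    [0,0,0,0,0,0]
  ],
  "claw": 58
}}

```text
time: 16.7
ee_pos: [0.5167, -0.3736, 0.0496]
ee_rot: [-0.466, 0.731, -0.421, 0.267]
wrist_force: [0.2, -0.4, -0.1]
grip_width: 0.0579
```

```bash
python3 st.py; python3 - <<'E'
from cupin import *
o=robot.get_obs(); Rm=R.from_quat(o['ee_rot']).as_matrix(); g=o['ee_pos']-.019*Rm[:,2]; print('g',g.round(4))
p,d=robot.grab_frame("wrist"); cv2.imwrite("pics/w7.png",p)
for n in('scene','top'):
    p,d=robot.grab_frame(n); W=world(robot.calibration(n),d);rep(n,p,W,g,'blue')
    if n=='top':
        for k,v in cups(p,W).items(): print(k,*v)
E
```

```text
t 16.7 q [-0.79   0.823  2.232  2.77   0.963 -1.537] p [ 0.5167 -0.3736  0.0496] F [ 0.2 -0.4 -0.1] w 0.0579
[[-0.423 -0.456  0.783]
 [-0.906  0.211 -0.367]
 [ 0.002 -0.864 -0.503]]
g [ 0.5018 -0.3666  0.0592]
scene 134 rect [ 503.8 -370.6] [41.3 40.5] 65.6 z 0.0811 slope deg [-0.3 -2.1]
top 94 rect [ 507.  -360.1] [24.2 40.3] 58.4 z 0.0816 slope deg [ 0.3 -1.6]
yellow [481.  402.2] [481.2 402.1] [60.7 40.6] 20.8 22.2 321 0.0642
green [485.2 312.6] [485.2 312. ] [60.6 39.9] 10.0 11.2 316 0.0643
black [489.  217.3] [488.7 217. ] [59.2 38.9] 9.5 9.8 307 0.0642
```

View pics/w7.png

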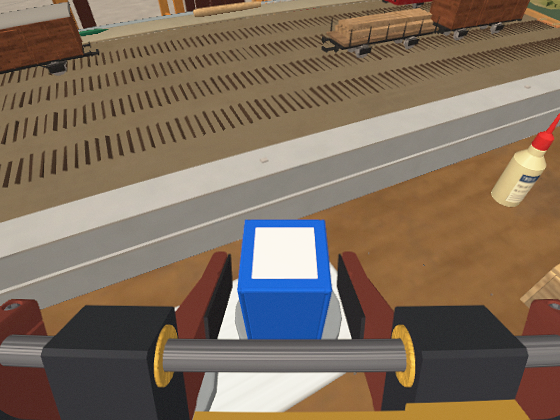

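```bash
cat > back.py <<'E'
from plan import *
def back(psi_p,gp,psi_c,gc,ret=.075,standoff=.10,midp=(.62,.02,.30),up=.05):
    o=robot.get_obs(); q0=o['joint_pos']
    Rm,t=pose(psi_p,-60,gp); A=fk(q0)[1].as_matrix(); p0=o['ee_pos']
    q1,e1=ik(A,p0-ret*A[:,2],q0); q2,e2=ik(A,p0-ret*A[:,2]+[0,0,up],q1)
    Rm,t=pose(psi_c,30,gc); qg,e3=ik(Rm,t-standoff*Rm[:,2],[np.arctan2(gc[1],gc[0]),.6,1.5,.05,1.5,1.65])
    qm=mid(midp); print(q1.round(2),q2.round(2),qm.round(2),qg.round(2),e1,e2,e3)
    # straight retract rows
    print('retract'); 
    rows=resample(q2,[qm,qg],[12,12]); 
    w2t(o,(0,0,up*1000)); show(rows)
E
python3 - <<'E'
from back import *
back(-25,[.5018,-.3666,.0592],9.6,[.4984,.2183,.053])
E
```

```text
[-0.86  0.73  2.37  2.71  1.01 -1.56] [-0.86  0.58  2.39  2.67  0.88 -1.48] [-0.18  0.14  2.13  1.4   0.4   0.1 ] [0.33 0.74 1.43 0.08 1.49 1.71] 5.115352585960409e-13 1.1102230246251565e-15 5.0181386823666685e-11
retract
cost 24.4 rows 30
(0, 0, 50.0) -> [  0.1 -43.2 -25.1]
call 0 [[-31, -9, -3, -1.4, -3.7, 0.0], [-62, -19, -7, -2.8, -7.2, -0.2], [-93, -28, -13, -4.2, -10.5, -0.7], [-123, -38, -20, -5.7, -13.6, -1.5], [-153, -48, -27, -7.0, -16.4, -2.4], [-183, -60, -34, -8.1, -19.0, -3.5], [-212, -72, -42, -9.0, -21.5, -4.6], [-241, -84, -49, -9.7, -23.7, -5.7], [-270, -97, -56, -10.4, -25.9, -6.8], [-300, -109, -64, -10.9, -28.1, -7.8]]
  mid [ 0.524 -0.208  0.192] [ 0.81 -0.07 -0.59] end [ 0.584 -0.074  0.263] [ 0.77  0.14 -0.62] [-0.36  0.17  2.23  1.78  0.42 -0.36] minz 0.137
call 1 [[-29, -15, 5, -0.8, -2.1, -1.0], [-58, -28, 10, -1.7, -4.2, -1.8], [-88, -39, 16, -2.9, -6.2, -2.6], [-119, -47, 23, -4.4, -8.3, -3.2], [-150, -51, 31, -6.5, -10.7, -3.7], [-182, -51, 40, -9.3, -13.4, -4.1], [-212, -45, 49, -13.0, -16.1, -4.4], [-241, -33, 58, -17.8, -18.4, -4.7], [-267, -16, 66, -23.5, -20.2, -5.1], [-286, 4, 74, -29.6, -21.0, -5.4]]
  mid [0.634 0.073 0.308] [ 0.67  0.33 -0.67] end [0.626 0.218 0.262] [ 0.29  0.48 -0.83] [0.11 0.32 1.83 0.71 0.74 0.94] minz 0.262
call 2 [[-10, 13, 19, -6.0, -0.3, 0.7], [-16, 28, 36, -12.1, 0.1, 1.7], [-19, 43, 50, -18.0, 1.2, 2.7], [-18, 59, 62, -23.7, 2.9, 3.9], [-15, 74, 71, -29.3, 5.1, 5.1], [-10, 89, 79, -34.6, 7.9, 6.4], [-4, 102, 85, -39.6, 11.1, 7.7], [3, 114, 89, -44.4, 14.7, 9.0], [11, 125, 91, -48.9, 18.7, 10.4], [19, 135, 93, -53.0, 23.0, 11.8]]
  mid [0.576 0.254 0.179] [-0.17  0.28 -0.94] end [0.538 0.225 0.123] [-0.49 -0.08 -0.87] [0.33 0.74 1.43 0.08 1.49 1.71] minz 0.123
```

Call:
{"method": "step_arm", "body": {
  "increments": [
    [0,0,-5,0,0,0],
    [0,0,-15,0,0,0],
    [0,0,-30,0,0,0],
    [0,0,-45,0,0,0],
    [0,0,-60,0,0,0],
    [0,0,-75,0,0,0],
    [0,-11,-81,0,0,0],
    [0,-22,-88,0,0,0],
    [0,-33,-94,0,0,0],
    [0,-43,-100,0,0,0]
  ]
}}

```text
time: 17.85
ee_pos: [0.4572, -0.3457, 0.138]
ee_rot: [-0.466, 0.731, -0.421, 0.267]
wrist_force: [-0.4, 0.0, 0.4]
grip_width: 0.0579
```

Call:
{"method": "step_arm", "body": {
  "increments": [
    [-31,-9,-3,-1.4,-3.7,0.0],
    [-62,-19,-7,-2.8,-7.2,-0.2],
    [-93,-28,-13,-4.2,-10.5,-0.7],
    [-123,-38,-20,-5.7,-13.6,-1.5],
    [-153,-48,-27,-7.0,-16.4,-2.4],
    [-183,-60,-34,-8.1,-19.0,-3.5],
    [-212,-72,-42,-9.0,-21.5,-4.6],
    [-241,-84,-49,-9.7,-23.7,-5.7],
    [-270,-97,-56,-10.4,-25.9,-6.8],
    [-300,-109,-64,-10.9,-28.1,-7.8]
  ]
}}

```text
time: 18.85
ee_pos: [0.5839, -0.0728, 0.2636]
ee_rot: [-0.626, 0.647, -0.242, 0.362]
wrist_force: [0.6, 0.1, 0.2]
grip_width: 0.0579
```

Call:
{"method": "step_arm", "body": {
  "increments": [
    [-29,-15,5,-0.8,-2.1,-1.0],
    [-58,-28,10,-1.7,-4.2,-1.8],
    [-88,-39,16,-2.9,-6.2,-2.6],
    [-119,-47,23,-4.4,-8.3,-3.2],
    [-150,-51,31,-6.5,-10.7,-3.7],
    [-182,-51,40,-9.3,-13.4,-4.1],
    [-212,-45,49,-13.0,-16.1,-4.4],
    [-241,-33,58,-17.8,-18.4,-4.7],
    [-267,-16,66,-23.5,-20.2,-5.1],
    [-286,4,74,-29.6,-21.0,-5.4]
  ]
}}

```text
time: 19.85
ee_pos: [0.6254, 0.2189, 0.2612]
ee_rot: [0.759, -0.582, -0.032, -0.289]
wrist_force: [0.4, 0.4, -0.0]
grip_width: 0.0583
```

```bash
python3 st.py; python3 - <<'E'
from rig import robot
from h import *
p,d=robot.grab_frame("top"); W=world(robot.calibration("top"),d)
for k,v in cups(p,W).items(): print(k,*v)
cv2.imwrite("pics/t8.png",cv2.resize(p[150:250,90:430],None,fx=2.3,fy=2.3,interpolation=cv2.INTER_CUBIC))
E
```

```text
t 19.85 q [0.111 0.318 1.828 0.709 0.744 0.946] p [0.6254 0.2189 0.2612] F [ 0.4  0.4 -0. ] w 0.0583
[[ 0.32  -0.903  0.288]
 [-0.866 -0.156  0.476]
 [-0.385 -0.401 -0.831]]
yellow [481.6 402.6] [481.2 401.9] [61.3 40.6] 19.1 22.2 322 0.0645
green [485.  312.1] [484.7 312. ] [59.9 41.1] 7.5 11.1 312 0.0642
```

View pics/t8.png

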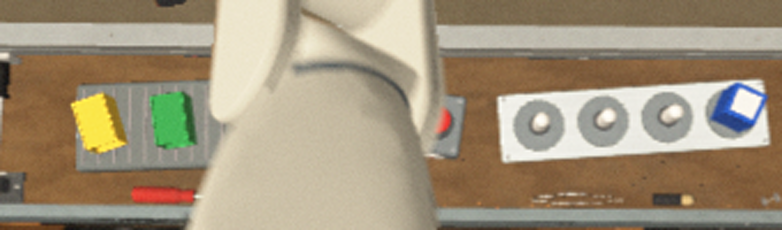

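Call:
{"method": "step_arm", "body": {
  "increments": [
    [-10,13,19,-6.0,-0.3,0.7],
    [-16,28,36,-12.1,0.1,1.7],
    [-19,43,50,-18.0,1.2,2.7],
    [-18,59,62,-23.7,2.9,3.9],
    [-15,74,71,-29.3,5.1,5.1],
    [-10,89,79,-34.6,7.9,6.4],
    [-4,102,85,-39.6,11.1,7.7],
    [3,114,89,-44.4,14.7,9.0],
    [11,125,91,-48.9,18.7,10.4],
    [19,135,93,-53.0,23.0,11.8]
  ]
}}

```text
time: 20.9
ee_pos: [0.5374, 0.2245, 0.1223]
ee_rot: [0.737, -0.624, -0.167, 0.2]
wrist_force: [-0.2, 0.6, -1.2]
grip_width: 0.0587
```

```bash
cat > look.py <<'E'
from rig import robot
from h import *
import sys
def look(name,psi,g):
    o=robot.get_obs()
    c=robot.calibration("wrist");p,d=robot.grab_frame("wrist"); cv2.imwrite(f"pics/{name}.png",p)
    for k,v in cups(p,world(c,d)).items(): print(k,*v)
    print(rel(o,psi,30,g,.0),rel(o,psi,30,g,.1))
E
python3 st.py; python3 -c "
from look import *
look('w8',9.6,[.4984,.2183,.053])"
```

```text
t 20.9 q [0.332 0.739 1.434 0.081 1.49  1.709] p [0.5374 0.2245 0.1223] F [-0.2  0.6 -1.2] w 0.0587
[[ 0.166 -0.853 -0.495]
 [-0.986 -0.142 -0.086]
 [ 0.003  0.503 -0.864]]
yellow [484.5 401.5] [488.3 398.5] [61.  39.2] 19.4 14.2 3056 0.0644
green [488.8 312.2] [493.8 311.6] [60.1 37.3] 9.0 10.0 2900 0.0645
black [492.8 218. ] [497.9 218.8] [59.8 37.4] 9.3 9.6 2547 0.0648
(array([-0.5, -0.8, 98.7]), array([ 0.18, -0.1 , -0.12])) (array([-0.4, -0.4, -1.3]), array([ 0.18, -0.1 , -0.12]))
```

View pics/w8.png

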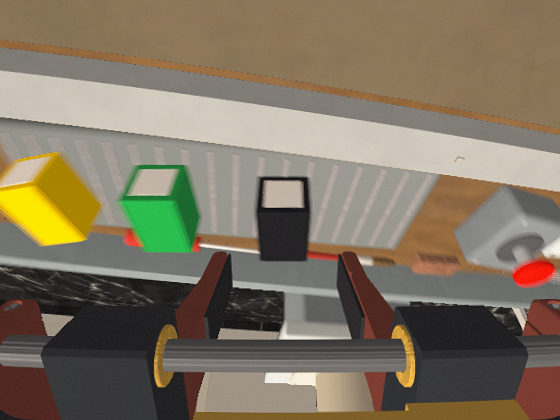

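The black cup lies where it was, centred between the fingers (283,220). Descending along the tool axis and closing in the next call.

Call:
{"method": "step_arm", "body": {
  "increments": [
    [0,0,8,0,0,0],
    [-0.5,-0.5,20,0,0,0],
    [-0.5,-0.5,33,0,0,0],
    [-0.5,-0.5,46,0,0,0],
    [-0.5,-0.5,59,0,0,0],
    [-0.5,-0.5,72,0,0,0],
    [-0.5,-0.5,84,0,0,0],
    [-0.5,-0.5,93,0,0,0],
    [-0.5,-0.5,98,0,0,0],
    [-0.5,-0.5,98,0,0,0]
  ]
}}

```text
time: 21.95
ee_pos: [0.4898, 0.2181, 0.0366]
ee_rot: [0.738, -0.624, -0.167, 0.198]
wrist_force: [-0.6, -0.7, -0.7]
grip_width: 0.0581
```

Call:
{"method": "step_arm", "body": {
  "increments": [
    [0,0,0,0,0,0],
    [0,0,0,0,0,0],
    [0,0,0,0,0,0],
    [0,0,0,0,0,0],
    [0,0,0,0,0,0],
    [0,0,0,0,0,0],
    [0,0,0,0,0,0],
    [0,0,0,0,0,0],
    [0,0,0,0,0,0],
    [0,0,0,0,0,0]
  ],
  "claw": 20
}}

```text
time: 22.95
ee_pos: [0.4909, 0.2184, 0.0376]
ee_rot: [0.738, -0.624, -0.167, 0.197]
wrist_force: [2.4, 1.1, 4.9]
grip_width: 0.0397
```

```bash
python3 st.py; python3 - <<'E'
from rig import robot
from h import *
w2t(robot.get_obs(),(0,0,137))
E
```

```text
t 22.95 q [0.345 0.797 1.567 0.092 1.294 1.701] p [0.4909 0.2184 0.0376] F [2.4 1.1 4.9] w 0.0397
[[ 0.166 -0.855 -0.492]
 [-0.986 -0.144 -0.083]
 [-0.     0.499 -0.867]]
(0, 0, 137) -> [  -0.    68.3 -118.7]
```

Call:
{"method": "step_arm", "body": {
  "increments": [
    [0,2,-4,0,0,0],
    [0,6,-11,0,0,0],
    [0,12,-21,0,0,0],
    [0,19,-33,0,0,0],
    [0,27,-47,0,0,0],
    [0,35,-61,0,0,0],
    [0,45,-78,0,0,0],
    [0,55,-95,0,0,0],
    [0,63,-109,0,0,0],
    [0,68,-118,0,0,0]
  ]
}}

```text
time: 23.95
ee_pos: [0.4909, 0.2185, 0.1755]
ee_rot: [0.738, -0.624, -0.166, 0.197]
wrist_force: [-0.4, -0.1, -0.4]
grip_width: 0.0398
```

```bash
python3 st.py; cat > go.py <<'E'
from plan import *
def go(psi,g,midp=(.64,-.02,.30),s4=2.8):
    q0=robot.get_obs()['joint_pos']
    Rm,t=pose(psi,-60,g); qf,e=ik(Rm,t,[np.arctan2(g[1],g[0])-.1,.6,2.25,s4,.8,-1.45]); qm=mid(midp); print('qf',qf.round(3),e,'qm',qm.round(2))
    show(resample(q0,[qm,qf],[12,12]))
E
python3 - <<'E'
from go import *
go(-25,[.494,-.289,.15])
E
```

```text
t 23.95 q [0.345 0.612 1.536 0.089 1.509 1.72 ] p [0.4909 0.2185 0.1755] F [-0.4 -0.1 -0.4] w 0.0398
[[ 0.166 -0.855 -0.491]
 [-0.986 -0.144 -0.083]
 [-0.     0.498 -0.867]]
qf [-0.639  0.571  2.375  2.909  0.857 -1.519] 6.2949645496246376e-12 qm [-0.24  0.17  2.09  1.4   0.4   0.1 ]
cost 22.6 rows 30
call 0 [[-2, -7, -7, 3.9, -3.6, -1.9], [-3, -14, -15, 8.1, -7.0, -3.7], [-3, -22, -26, 12.5, -10.2, -5.3], [-2, -29, -38, 17.2, -13.0, -6.6], [1, -37, -51, 22.1, -15.6, -7.8], [5, -44, -66, 27.2, -17.8, -8.7], [13, -51, -82, 32.6, -19.6, -9.3], [23, -57, -98, 38.1, -21.0, -9.7], [36, -62, -116, 43.7, -21.9, -9.6], [52, -65, -133, 49.3, -22.3, -9.2]]
  mid [0.548 0.227 0.201] [-0.18  0.26 -0.95] end [0.621 0.187 0.258] [ 0.25  0.44 -0.86] [0.07 0.32 1.81 0.63 0.8  1.02] minz 0.176
call 1 [[15, -14, -16, 5.6, 0.6, -0.4], [34, -26, -34, 11.1, 1.9, -0.7], [56, -33, -53, 16.2, 3.8, -0.7], [80, -36, -72, 20.5, 6.0, -0.4], [105, -34, -89, 24.0, 8.5, 0.0], [130, -27, -104, 26.9, 11.0, 0.7], [155, -15, -116, 29.1, 13.2, 1.5], [176, -1, -124, 30.8, 14.7, 2.3], [196, 14, -130, 32.2, 16.1, 3.3], [217, 30, -133, 33.4, 17.5, 4.4]]
  mid [0.658 0.06  0.306] [ 0.64  0.33 -0.69] end [ 0.618 -0.068  0.28 ] [ 0.77  0.15 -0.61] [-0.33  0.19  2.16  1.67  0.41 -0.21] minz 0.258
call 2 [[23, 14, -4, 1.0, 1.7, 1.0], [45, 29, -6, 1.9, 3.6, 2.1], [68, 45, -8, 2.8, 5.5, 3.2], [91, 61, -10, 3.8, 7.7, 4.4], [115, 77, -11, 5.1, 10.2, 5.5], [141, 93, -13, 6.5, 13.2, 6.5], [167, 108, -16, 7.9, 16.6, 7.1], [193, 122, -20, 9.2, 20.3, 7.3], [219, 136, -26, 10.3, 24.4, 7.2], [245, 149, -34, 11.2, 28.8, 6.8]]
  mid [ 0.566 -0.173  0.206] [ 0.82 -0.04 -0.58] end [ 0.509 -0.296  0.141] [ 0.78 -0.37 -0.5 ] [-0.64  0.57  2.38  2.91  0.86 -1.52] minz 0.141
```

Call:
{"method": "step_arm", "body": {
  "increments": [
    [-2,-7,-7,3.9,-3.6,-1.9],
    [-3,-14,-15,8.1,-7.0,-3.7],
    [-3,-22,-26,12.5,-10.2,-5.3],
    [-2,-29,-38,17.2,-13.0,-6.6],
    [1,-37,-51,22.1,-15.6,-7.8],
    [5,-44,-66,27.2,-17.8,-8.7],
    [13,-51,-82,32.6,-19.6,-9.3],
    [23,-57,-98,38.1,-21.0,-9.7],
    [36,-62,-116,43.7,-21.9,-9.6],
    [52,-65,-133,49.3,-22.3,-9.2]
  ]
}}

```text
time: 24.95
ee_pos: [0.6206, 0.1869, 0.2569]
ee_rot: [0.753, -0.602, -0.042, -0.261]
wrist_force: [0.5, 1.2, 0.3]
grip_width: 0.0396
```

Call:
{"method": "step_arm", "body": {
  "increments": [
    [15,-14,-16,5.6,0.6,-0.4],
    [34,-26,-34,11.1,1.9,-0.7],
    [56,-33,-53,16.2,3.8,-0.7],
    [80,-36,-72,20.5,6.0,-0.4],
    [105,-34,-89,24.0,8.5,0.0],
    [130,-27,-104,26.9,11.0,0.7],
    [155,-15,-116,29.1,13.2,1.5],
    [176,-1,-124,30.8,14.7,2.3],
    [196,14,-130,32.2,16.1,3.3],
    [217,30,-133,33.4,17.5,4.4]
  ]
}}

```text
time: 25.95
ee_pos: [0.6174, -0.0687, 0.2789]
ee_rot: [-0.621, 0.65, -0.236, 0.369]
wrist_force: [0.2, 0.6, -0.7]
grip_width: 0.0397
```

Call:
{"method": "step_arm", "body": {
  "increments": [
    [23,14,-4,1.0,1.7,1.0],
    [45,29,-6,1.9,3.6,2.1],
    [68,45,-8,2.8,5.5,3.2],
    [91,61,-10,3.8,7.7,4.4],
    [115,77,-11,5.1,10.2,5.5],
    [141,93,-13,6.5,13.2,6.5],
    [167,108,-16,7.9,16.6,7.1],
    [193,122,-20,9.2,20.3,7.3],
    [219,136,-26,10.3,24.4,7.2],
    [245,149,-34,11.2,28.8,6.8]
  ]
}}

```text
time: 26.95
ee_pos: [0.5077, -0.2975, 0.1393]
ee_rot: [-0.466, 0.73, -0.423, 0.266]
wrist_force: [0.3, -0.1, -0.7]
grip_width: 0.0396
```

```bash
cat > chk.py <<'E'
from cupin import *
def chk(col,name,psi=-25,gt=None):
    o=robot.get_obs(); Rm=R.from_quat(o['ee_rot']).as_matrix(); g=o['ee_pos']-.019*Rm[:,2]; print('g',g.round(4))
    for n in('wrist','scene','top'):
        c=robot.calibration(n); p,d=robot.grab_frame(n); W=world(c,d);rep(n,p,W,g,col)
        if n=='wrist': cv2.imwrite(f"pics/{name}w.png",p)
        if n=='scene': cv2.imwrite(f"pics/{name}s.png",cv2.resize(p[150:330,250:430],None,fx=3.3,fy=3.3,interpolation=cv2.INTER_CUBIC))
        if n=='top':
            for k,v in cups(p,W).items(): print(k,*v)
    if gt: print(rel(o,psi,-60,gt))
E
python3 st.py; python3 -c "
from chk import *
chk('black','a9',-25,[.494,-.289,.15])"
```

```text
t 26.95 q [-0.641  0.574  2.376  2.912  0.859 -1.525] p [ 0.5077 -0.2975  0.1393] F [ 0.3 -0.1 -0.7] w 0.0396
[[-0.424 -0.455  0.783]
 [-0.906  0.209 -0.369]
 [ 0.004 -0.865 -0.501]]
g [ 0.4928 -0.2905  0.1489]
wrist 6784 rect [ 490.9 -289.4] [42.7 62.3] 65.2 z 0.1702 slope deg [ 0.5 -0.6]
scene 122 rect [ 494.8 -296.9] [38.9 39.4] 61.1 z 0.1676 slope deg [-0.7 -1.4]
top 203 rect [ 497.1 -293.4] [37.9 39.1] 65.2 z 0.1685 slope deg [0.1 0.5]
yellow [481.  402.8] [481.2 402. ] [60.8 41. ] 20.7 21.2 320 0.0644
green [485.1 312.7] [484.8 312. ] [59.4 40.3] 9.8 11.3 316 0.0644
(array([-1.9, -1.3, -0.2]), array([ 0.06, -0.21,  0.16]))
```

View pics/a9w.png

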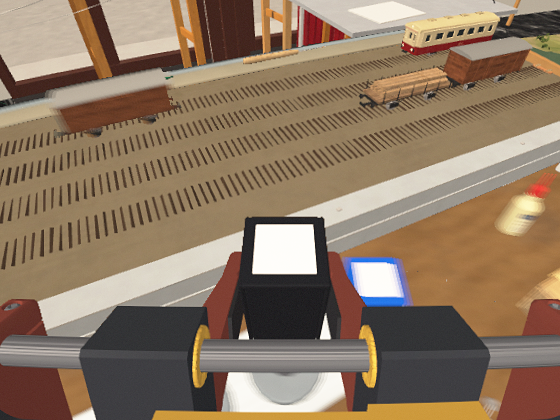

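```bash
python3 - <<'E'
from rig import robot
from h import *
o=robot.get_obs()
w2t(o,(1,3.8,0),(1,3.8,-83),(0,0,-4.5))
E
```

```text
(1, 3.8, 0) -> [-3.9  0.3 -0.6]
(1, 3.8, -83) -> [-3.9 72.  41.2]
(0, 0, -4.5) -> [-0.   3.9  2.3]
```

Call:
{"method": "step_arm", "body": {
  "increments": [
    [-4,0,-0.6,0,0,0],
    [-4,5,2,0,0,0],
    [-4,13,7,0,0,0],
    [-4,23,13,0,0,0],
    [-4,33,19,0,0,0],
    [-4,43,24.5,0,0,0],
    [-4,53,30,0,0,0],
    [-4,62,35.5,0,0,0],
    [-4,69,39.5,0,0,0],
    [-4,72,41.2,0,0,0]
  ]
}}

```text
time: 28.1
ee_pos: [0.5095, -0.2921, 0.0555]
ee_rot: [-0.467, 0.73, -0.421, 0.268]
wrist_force: [0.1, -0.3, 0.3]
grip_width: 0.0399
```

Call:
{"method": "step_arm", "body": {
  "increments": [
    [0,0,0,0,0,0],
    [0,0.5,0.3,0,0,0],
    [0,0.9,0.5,0,0,0],
    [0,1.3,0.8,0,0,0],
    [0,1.7,1,0,0,0],
    [0,2.1,1.3,0,0,0],
    [0,2.6,1.5,0,0,0],
    [0,2.6,1.5,0,0,0],
    [0,2.6,1.5,0,0,0],
    [0,2.6,1.5,0,0,0]
  ]
}}

```text
time: 29.1
ee_pos: [0.5094, -0.2925, 0.0536]
ee_rot: [-0.466, 0.73, -0.421, 0.268]
wrist_force: [0.3, 0.1, -1.1]
grip_width: 0.0398
```

Call:
{"method": "step_arm", "body": {
  "increments": [
    [0,0.4,0.2,0,0,0],
    [0,0.9,0.5,0,0,0],
    [0,1.3,0.8,0,0,0],
    [0,1.7,1,0,0,0],
    [0,1.7,1,0,0,0],
    [0,1.7,1,0,0,0],
    [0,1.7,1,0,0,0],
    [0,1.7,1,0,0,0],
    [0,1.7,1,0,0,0],
    [0,1.7,1,0,0,0]
  ]
}}

```text
time: 30.1
ee_pos: [0.5094, -0.2925, 0.0517]
ee_rot: [-0.466, 0.73, -0.421, 0.268]
wrist_force: [-0.5, -0.5, -0.0]
grip_width: 0.0395
```

```bash
python3 st.py;python3 -c "
from chk import *
chk('black','a10')"
```

```text
t 30.1 q [-0.629  0.84   2.344  2.953  1.087 -1.582] p [ 0.5094 -0.2925  0.0517] F [-0.5 -0.5 -0. ] w 0.0395
[[-0.422 -0.456  0.784]
 [-0.907  0.21  -0.365]
 [ 0.002 -0.865 -0.502]]
g [ 0.4945 -0.2855  0.0612]
wrist 6925 rect [ 492.5 -284.4] [42.7 61.9] 65.2 z 0.0826 slope deg [ 0.1 -0.3]
scene 134 rect [ 486.7 -284.1] [41.3 67.5] 62.0 z 0.082 slope deg [-5.9  0.3]
top none
yellow [480.9 402.8] [481. 402.] [59.8 42.1] 19.2 22.4 323 0.0643
green [485.3 312.7] [485.  312.1] [59.7 40.2] 9.0 11.5 316 0.0646
```

View pics/a10s.png

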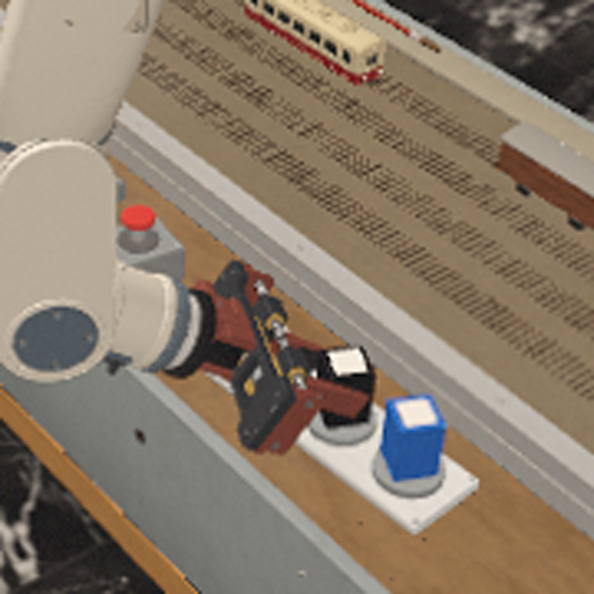

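Call:
{"method": "step_arm", "body": {
  "increments": [
    [0,0.4,0.2,0,0,0],
    [0,0.9,0.5,0,0,0],
    [0,1.3,0.8,0,0,0],
    [0,1.7,1,0,0,0],
    [0,1.7,1,0,0,0],
    [0,1.7,1,0,0,0],
    [0,1.7,1,0,0,0],
    [0,1.7,1,0,0,0],
    [0,1.7,1,0,0,0],
    [0,1.7,1,0,0,0]
  ]
}}

```text
time: 31.25
ee_pos: [0.5094, -0.2925, 0.051]
ee_rot: [-0.466, 0.73, -0.422, 0.268]
wrist_force: [-6.4, 1.6, 10.7]
grip_width: 0.0398
```

Contact at 10.7 N. I'll ease off 1.3 mm and then open.

Call:
{"method": "step_arm", "body": {
  "increments": [
    [0,-0.6,-0.3,0,0,0],
    [0,-1.1,-0.7,0,0,0],
    [0,-1.1,-0.7,0,0,0],
    [0,-1.1,-0.7,0,0,0],
    [0,-1.1,-0.7,0,0,0],
    [0,-1.1,-0.7,0,0,0],
    [0,-1.1,-0.7,0,0,0],
    [0,-1.1,-0.7,0,0,0],
    [0,-1.1,-0.7,0,0,0],
    [0,-1.1,-0.7,0,0,0]
  ]
}}

```text
time: 32.25
ee_pos: [0.5095, -0.2925, 0.0511]
ee_rot: [-0.466, 0.73, -0.421, 0.268]
wrist_force: [-2.1, 1.5, 4.1]
grip_width: 0.0396
```

Call:
{"method": "step_arm", "body": {
  "increments": [
    [0,0,0,0,0,0],
    [0,0,0,0,0,0],
    [0,0,0,0,0,0],
    [0,0,0,0,0,0],
    [0,0,0,0,0,0],
    [0,0,0,0,0,0],
    [0,0,0,0,0,0],
    [0,0,0,0,0,0],
    [0,0,0,0,0,0],
    [0,0,0,0,0,0]
  ],
  "claw": 56
}}

```text
time: 33.25
ee_pos: [0.5094, -0.2925, 0.051]
ee_rot: [-0.466, 0.73, -0.421, 0.268]
wrist_force: [-0.3, -0.5, -0.5]
grip_width: 0.0562
```

```bash
python3 st.py;python3 -c "
from chk import *
chk('black','a11')"; python3 - <<'E'
from back import *
# green: top (485.2,312.5) +2mm, psi 10.5
c=np.array([.487,.3123]);a=np.radians(10.3); g=c+.0075*np.array([np.cos(a),np.sin(a)]); print(g)
back(-25,[.4945,-.2855,.06],10.3,[*g,.053],midp=(.60,.08,.30))
E
```

```text
t 33.25 q [-0.629  0.842  2.344  2.954  1.088 -1.582] p [ 0.5094 -0.2925  0.051 ] F [-0.3 -0.5 -0.5] w 0.0562
[[-0.422 -0.456  0.784]
 [-0.907  0.21  -0.365]
 [ 0.002 -0.865 -0.502]]
g [ 0.4945 -0.2855  0.0605]
wrist 6319 rect [ 501.9 -289.4] [39.9 41.4] 64.6 z 0.0819 slope deg [ 1.1 -0.6]
scene 138 rect [ 491.8 -281.5] [52.  57.8] 63.6 z 0.0812 slope deg [ 0.7 -0.2]
top none
yellow [481.3 402.6] [481.6 402. ] [60.6 41.1] 18.5 20.5 324 0.0642
green [485.  312.8] [485.1 312.1] [59.5 41.1] 9.5 11.3 316 0.0642
[0.49437914 0.31364102]
[-0.68  0.77  2.49  2.91  1.16 -1.6 ] [-0.68  0.58  2.51  2.89  1.   -1.56] [-0.09  0.12  2.15  1.4   0.4   0.1 ] [0.45 0.78 1.34 0.14 1.53 1.8 ] 2.1926904736346842e-14 4.246603069191224e-14 2.2304528224381666e-09
retract
cost 24.1 rows 30
(0, 0, 50.0) -> [  0.1 -43.2 -25.1]
call 0 [[-31, -8, -3, -1.1, -4.5, 0.4], [-62, -15, -7, -2.3, -8.9, 0.4], [-93, -21, -14, -3.8, -13.2, 0.1], [-124, -28, -22, -5.5, -17.2, -0.7], [-154, -35, -31, -7.2, -20.9, -1.9], [-183, -44, -40, -8.9, -24.3, -3.5], [-212, -55, -49, -10.3, -27.3, -5.4], [-240, -68, -57, -11.5, -29.9,
[... 495 characters left out ...]
-17.2, -16.9, -4.1], [-247, -54, 87, -23.0, -18.3, -3.9], [-266, -37, 98, -29.0, -18.8, -3.7]]
  mid [0.621 0.142 0.317] [ 0.63  0.4  -0.67] end [0.618 0.286 0.275] [ 0.24  0.5  -0.83] [0.21 0.33 1.78 0.69 0.77 1.02] minz 0.258
call 2 [[-10, 11, 21, -5.9, -0.1, 1.2], [-17, 23, 40, -11.8, 0.5, 2.5], [-20, 36, 57, -17.5, 1.8, 3.9], [-21, 50, 71, -23.0, 3.6, 5.4], [-20, 65, 84, -28.4, 5.9, 7.0], [-18, 78, 95, -33.5, 8.7, 8.6], [-14, 92, 104, -38.4, 11.9, 10.2], [-10, 104, 111, -43.0, 15.5, 11.8], [-5, 116, 118, -47.3, 19.4, 13.4], [0, 127, 123, -51.3, 23.6, 15.0]]
  mid [0.573 0.332 0.188] [-0.19  0.28 -0.94] end [0.534 0.321 0.123] [-0.49 -0.09 -0.87] [0.45 0.78 1.34 0.14 1.53 1.8 ] minz 0.123
```

View pics/a11w.png

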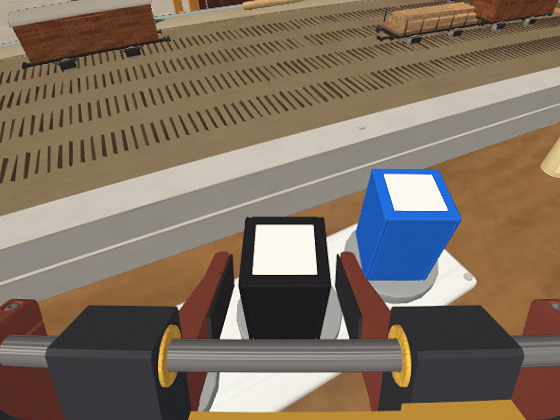

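Call:
{"method": "step_arm", "body": {
  "increments": [
    [0,0,-5,0,0,0],
    [0,0,-15,0,0,0],
    [0,0,-30,0,0,0],
    [0,0,-45,0,0,0],
    [0,0,-60,0,0,0],
    [0,0,-75,0,0,0],
    [0,-11,-81,0,0,0],
    [0,-22,-88,0,0,0],
    [0,-33,-94,0,0,0],
    [0,-43,-100,0,0,0]
  ]
}}

```text
time: 34.4
ee_pos: [0.4497, -0.2645, 0.1391]
ee_rot: [-0.466, 0.73, -0.421, 0.268]
wrist_force: [1.0, -0.2, 1.1]
grip_width: 0.0558
```

Call:
{"method": "step_arm", "body": {
  "increments": [
    [-31,-8,-3,-1.1,-4.5,0.4],
    [-62,-15,-7,-2.3,-8.9,0.4],
    [-93,-21,-14,-3.8,-13.2,0.1],
    [-124,-28,-22,-5.5,-17.2,-0.7],
    [-154,-35,-31,-7.2,-20.9,-1.9],
    [-183,-44,-40,-8.9,-24.3,-3.5],
    [-212,-55,-49,-10.3,-27.3,-5.4],
    [-240,-68,-57,-11.5,-29.9,-7.4],
    [-266,-82,-64,-12.2,-32.0,-9.2],
    [-293,-97,-71,-12.8,-34.0,-10.7]
  ]
}}

```text
time: 35.4
ee_pos: [0.5617, 0.0073, 0.2579]
ee_rot: [0.661, -0.616, 0.206, -0.376]
wrist_force: [-0.2, 0.2, -0.2]
grip_width: 0.056
```

Call:
{"method": "step_arm", "body": {
  "increments": [
    [-25,-20,6,-0.7,-1.8,-1.3],
    [-50,-38,12,-1.5,-3.5,-2.4],
    [-77,-55,19,-2.5,-5.2,-3.2],
    [-104,-68,28,-3.8,-7.3,-3.7],
    [-134,-77,38,-5.7,-9.7,-4.0],
    [-164,-80,50,-8.5,-12.3,-4.2],
    [-193,-78,62,-12.3,-14.8,-4.2],
    [-221,-69,74,-17.2,-16.9,-4.1],
    [-247,-54,87,-23.0,-18.3,-3.9],
    [-266,-37,98,-29.0,-18.8,-3.7]
  ]
}}

```text
time: 36.4
ee_pos: [0.6166, 0.2866, 0.2732]
ee_rot: [0.777, -0.558, -0.053, -0.285]
wrist_force: [0.3, 0.1, -0.2]
grip_width: 0.056
```

Call:
{"method": "step_arm", "body": {
  "increments": [
    [-10,11,21,-5.9,-0.1,1.2],
    [-17,23,40,-11.8,0.5,2.5],
    [-20,36,57,-17.5,1.8,3.9],
    [-21,50,71,-23.0,3.6,5.4],
    [-20,65,84,-28.4,5.9,7.0],
    [-18,78,95,-33.5,8.7,8.6],
    [-14,92,104,-38.4,11.9,10.2],
    [-10,104,111,-43.0,15.5,11.8],
    [-5,116,118,-47.3,19.4,13.4],
    [0,127,123,-51.3,23.6,15.0]
  ]
}}

```text
time: 37.4
ee_pos: [0.5328, 0.32, 0.122]
ee_rot: [0.74, -0.619, -0.166, 0.201]
wrist_force: [0.1, -0.1, -0.4]
grip_width: 0.0559
```

```bash
python3 st.py; python3 -c "
from look import *
look('w12',10.3,[.4944,.3136,.053])
p,d=robot.grab_frame('top'); W=world(robot.calibration('top'),d)
for k,v in cups(p,W).items(): print(k,*v)
"
```

```text
t 37.4 q [0.454 0.786 1.34  0.135 1.529 1.807] p [0.5328 0.32   0.122 ] F [ 0.1 -0.1 -0.4] w 0.0559
[[ 0.177 -0.85  -0.496]
 [-0.984 -0.152 -0.092]
 [ 0.003  0.504 -0.863]]
yellow [483.8 402.8] [489.  402.4] [61.2 40. ] 20.1 20.5 3177 0.0645
green [488.4 313.3] [493.5 314.1] [60.3 39. ] 9.6 9.2 2670 0.0648
(array([-0.8, -1.3, 98.2]), array([ 0.29, -0.12, -0.16])) (array([-0.6, -0.8, -1.8]), array([ 0.29, -0.12, -0.16]))
```

View pics/w12.png

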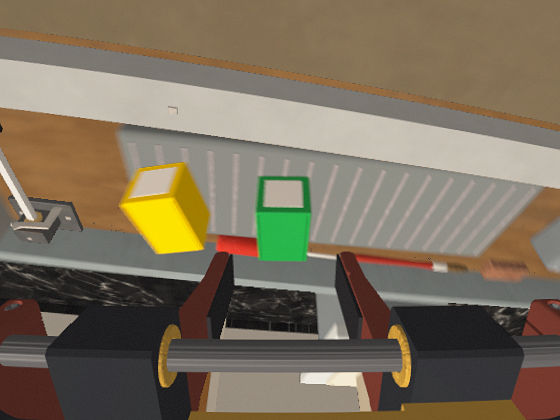

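Call:
{"method": "step_arm", "body": {
  "increments": [
    [0,0,8,0,0,0],
    [-0.7,-1,20,0,0,0],
    [-0.7,-1,33,0,0,0],
    [-0.7,-1,46,0,0,0],
    [-0.7,-1,59,0,0,0],
    [-0.7,-1,72,0,0,0],
    [-0.7,-1,84,0,0,0],
    [-0.7,-1,93,0,0,0],
    [-0.7,-1,97.5,0,0,0],
    [-0.7,-1,97.5,0,0,0]
  ]
}}

```text
time: 38.5
ee_pos: [0.4862, 0.3134, 0.0369]
ee_rot: [0.741, -0.619, -0.167, 0.199]
wrist_force: [-0.6, -0.1, 0.2]
grip_width: 0.0559
```

Call:
{"method": "step_arm", "body": {
  "increments": [
    [0,0,0,0,0,0],
    [0,0,0,0,0,0],
    [0,0,0,0,0,0],
    [0,0,0,0,0,0],
    [0,0,0,0,0,0],
    [0,0,0,0,0,0],
    [0,0,0,0,0,0],
    [0,0,0,0,0,0],
    [0,0,0,0,0,0],
    [0,0,0,0,0,0]
  ],
  "claw": 20
}}

```text
time: 39.5
ee_pos: [0.4873, 0.3138, 0.0379]
ee_rot: [0.741, -0.619, -0.166, 0.198]
wrist_force: [3.1, 0.7, 6.3]
grip_width: 0.0396
```

Call:
{"method": "step_arm", "body": {
  "increments": [
    [0,2,-4,0,0,0],
    [0,6,-11,0,0,0],
    [0,12,-21,0,0,0],
    [0,19,-33,0,0,0],
    [0,27,-47,0,0,0],
    [0,35,-61,0,0,0],
    [0,45,-78,0,0,0],
    [0,55,-95,0,0,0],
    [0,63,-109,0,0,0],
    [0,68,-118,0,0,0]
  ]
}}

```text
time: 40.5
ee_pos: [0.4874, 0.3137, 0.1759]
ee_rot: [0.742, -0.619, -0.166, 0.197]
wrist_force: [-1.1, -0.7, -0.2]
grip_width: 0.0399
```

```bash
python3 st.py; python3 - <<'E'
from go import *
# peg2 scene (.4893,-.2146); black final g (.4945,-.2855) for peg3; pitch ~(-.0058,+.0798)
go(-22,[.4885,-.206,.15],midp=(.62,.05,.30),s4=3.0)
E
```

```text
t 40.5 q [0.473 0.661 1.441 0.147 1.542 1.823] p [0.4874 0.3137 0.1759] F [-1.1 -0.7 -0.2] w 0.0399
[[ 0.178 -0.853 -0.491]
 [-0.984 -0.155 -0.087]
 [-0.002  0.498 -0.867]]
qf [-0.455  0.573  2.465  3.065  0.944 -1.562] 2.5179913709649787e-10 qm [-0.13  0.14  2.12  1.4   0.4   0.1 ]
cost 23.1 rows 30
call 0 [[1, -6, -9, 3.8, -3.8, -2.2], [4, -12, -20, 7.9, -7.3, -4.2], [6, -19, -31, 12.2, -10.7, -6.1], [11, -25, -45, 16.9, -13.7, -7.7], [16, -31, -59, 21.8, -16.3, -9.2], [24, -36, -75, 27.0, -18.7, -10.4], [34, -41, -91, 32.4, -20.6, -11.3], [47, -45, -108, 37.9, -22.0, -11.9], [62, -48, -125, 43.7, -23.0, -12.2], [81, -50, -141, 49.5, -23.4, -12.0]]
  mid [0.545 0.307 0.212] [-0.2   0.27 -0.94] end [0.614 0.254 0.273] [ 0.23  0.48 -0.85] [0.17 0.31 1.79 0.65 0.8  1.06] minz 0.176
call 1 [[17, -11, -18, 5.7, 0.7, -0.8], [37, -20, -39, 11.2, 2.1, -1.4], [61, -23, -59, 16.2, 4.1, -1.8], [85, -22, -78, 20.4, 6.4, -1.9], [110, -15, -94, 23.7, 9.0, -1.7], [135, -3, -108, 26.3, 11.5, -1.3], [156, 13, -116, 28.0, 13.5, -0.8], [173, 29, -120, 29.2, 14.6, -0.3], [190, 47, -121, 30.3, 15.6, 0.5], [206, 64, -121, 31.3, 16.6, 1.6]]
  mid [0.642 0.117 0.315] [ 0.63  0.38 -0.68] end [0.594 0.007 0.271] [ 0.74  0.24 -0.62] [-0.22  0.16  2.22  1.72  0.41 -0.26] minz 0.271
call 2 [[17, 17, -3, 0.9, 1.4, 1.2], [34, 33, -5, 1.8, 2.8, 2.5], [52, 50, -6, 3.0, 4.6, 4.1], [71, 65, -7, 4.3, 6.7, 5.6], [93, 79, -9, 5.9, 9.4, 7.0], [117, 93, -11, 7.6, 12.9, 8.3], [144, 106, -15, 9.3, 17.1, 9.1], [171, 119, -21, 10.7, 21.7, 9.4], [198, 133, -29, 11.6, 26.6, 9.2], [224, 146, -39, 12.2, 31.7, 8.6]]
  mid [ 0.55  -0.081  0.199] [ 0.82  0.07 -0.57] end [ 0.504 -0.212  0.141] [ 0.8  -0.32 -0.5 ] [-0.46  0.57  2.47  3.07  0.94 -1.56] minz 0.141
```

Call:
{"method": "step_arm", "body": {
  "increments": [
    [1,-6,-9,3.8,-3.8,-2.2],
    [4,-12,-20,7.9,-7.3,-4.2],
    [6,-19,-31,12.2,-10.7,-6.1],
    [11,-25,-45,16.9,-13.7,-7.7],
    [16,-31,-59,21.8,-16.3,-9.2],
    [24,-36,-75,27.0,-18.7,-10.4],
    [34,-41,-91,32.4,-20.6,-11.3],
    [47,-45,-108,37.9,-22.0,-11.9],
    [62,-48,-125,43.7,-23.0,-12.2],
    [81,-50,-141,49.5,-23.4,-12.0]
  ]
}}

```text
time: 41.5
ee_pos: [0.6138, 0.2532, 0.2717]
ee_rot: [0.766, -0.58, -0.054, -0.272]
wrist_force: [0.6, -0.0, 0.6]
grip_width: 0.0396
```

Call:
{"method": "step_arm", "body": {
  "increments": [
    [17,-11,-18,5.7,0.7,-0.8],
    [37,-20,-39,11.2,2.1,-1.4],
    [61,-23,-59,16.2,4.1,-1.8],
    [85,-22,-78,20.4,6.4,-1.9],
    [110,-15,-94,23.7,9.0,-1.7],
    [135,-3,-108,26.3,11.5,-1.3],
    [156,13,-116,28.0,13.5,-0.8],
    [173,29,-120,29.2,14.6,-0.3],
    [190,47,-121,30.3,15.6,0.5],
    [206,64,-121,31.3,16.6,1.6]
  ]
}}

```text
time: 42.5
ee_pos: [0.5924, 0.0066, 0.2688]
ee_rot: [0.657, -0.616, 0.21, -0.381]
wrist_force: [0.8, 0.0, -0.4]
grip_width: 0.0394
```

Call:
{"method": "step_arm", "body": {
  "increments": [
    [17,17,-3,0.9,1.4,1.2],
    [34,33,-5,1.8,2.8,2.5],
    [52,50,-6,3.0,4.6,4.1],
    [71,65,-7,4.3,6.7,5.6],
    [93,79,-9,5.9,9.4,7.0],
    [117,93,-11,7.6,12.9,8.3],
    [144,106,-15,9.3,17.1,9.1],
    [171,119,-21,10.7,21.7,9.4],
    [198,133,-29,11.6,26.6,9.2],
    [224,146,-39,12.2,31.7,8.6]
  ]
}}

```text
time: 43.5
ee_pos: [0.5027, -0.2134, 0.1387]
ee_rot: [-0.483, 0.718, -0.416, 0.278]
wrist_force: [-0.2, -0.5, -0.5]
grip_width: 0.0393
```

```bash
python3 st.py;  python3 -c "
from chk import *
chk('green','a13',-22,[.4885,-.206,.15])"
```

```text
t 43.5 q [-0.456  0.58   2.466  3.071  0.953 -1.567] p [ 0.5027 -0.2134  0.1387] F [-0.2 -0.5 -0.5] w 0.0393
[[-0.378 -0.463  0.802]
 [-0.926  0.186 -0.329]
 [ 0.003 -0.866 -0.499]]
g [ 0.4875 -0.2072  0.1481]
wrist 6200 rect [ 495.1 -210.4] [41.1 40.5] 68.0 z 0.1688 slope deg [ 1.4 -0.5]
scene 122 rect [ 490.4 -213.4] [39.8 40.1] 67.2 z 0.1665 slope deg [-0.1  1.1]
top 214 rect [ 492.1 -210.7] [40. 40.] 68.1 z 0.1675 slope deg [-0.8  0.6]
yellow [481.  402.9] [481.  402.2] [59.8 41.2] 20.5 21.9 321 0.0642
(array([-1.6, -1.8, -0.5]), array([-0.05, -0.28,  0.06]))
```

View pics/a13w.png

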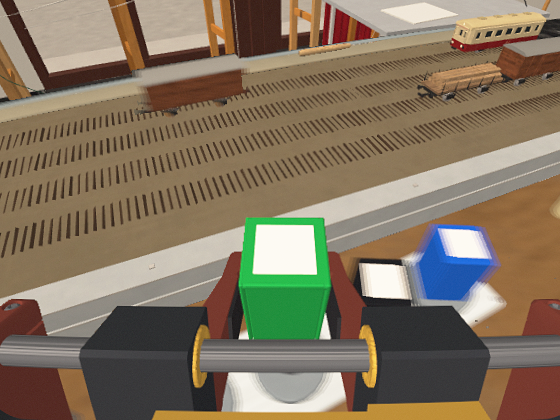

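Call:
{"method": "step_arm", "body": {
  "increments": [
    [0,3,2,0,0,0],
    [0,9,5,0,0,0],
    [0,17,10,0,0,0],
    [0,26,15,0,0,0],
    [0,35,20,0,0,0],
    [0,44,25.5,0,0,0],
    [0,53,30.5,0,0,0],
    [0,62,36,0,0,0],
    [0,69,40,0,0,0],
    [0,72,41.5,0,0,0]
  ]
}}

```text
time: 44.65
ee_pos: [0.5034, -0.2116, 0.055]
ee_rot: [-0.485, 0.718, -0.414, 0.28]
wrist_force: [0.8, -0.2, -0.1]
grip_width: 0.0398
```

Call:
{"method": "step_arm", "body": {
  "increments": [
    [0,0,0,0,0,0],
    [0,0.5,0.3,0,0,0],
    [0,0.9,0.5,0,0,0],
    [0,1.3,0.8,0,0,0],
    [0,1.7,1,0,0,0],
    [0,2.1,1.3,0,0,0],
    [0,2.6,1.5,0,0,0],
    [0,2.6,1.5,0,0,0],
    [0,2.6,1.5,0,0,0],
    [0,2.6,1.5,0,0,0]
  ]
}}

```text
time: 45.65
ee_pos: [0.503, -0.2119, 0.0526]
ee_rot: [-0.484, 0.718, -0.414, 0.279]
wrist_force: [-0.2, -0.1, -0.3]
grip_width: 0.0395
```

Call:
{"method": "step_arm", "body": {
  "increments": [
    [0,0.4,0.2,0,0,0],
    [0,0.9,0.5,0,0,0],
    [0,1.3,0.8,0,0,0],
    [0,1.7,1,0,0,0],
    [0,2,1.2,0,0,0],
    [0,2,1.2,0,0,0],
    [0,2,1.2,0,0,0],
    [0,2,1.2,0,0,0],
    [0,2,1.2,0,0,0],
    [0,2,1.2,0,0,0]
  ]
}}

```text
time: 46.65
ee_pos: [0.503, -0.2118, 0.0517]
ee_rot: [-0.484, 0.717, -0.416, 0.28]
wrist_force: [-4.6, 2.7, 10.9]
grip_width: 0.0402
```

```bash
python3 st.py;  python3 -c "
from chk import *
chk('green','a14')"
```

```text
t 46.65 q [-0.455  0.88   2.428  3.076  1.216 -1.584] p [ 0.503  -0.2118  0.0517] F [-4.6  2.7 10.9] w 0.0402
[[-0.375 -0.462  0.804]
 [-0.927  0.186 -0.325]
 [ 0.001 -0.867 -0.498]]
g [ 0.4878 -0.2056  0.0612]
wrist 6204 rect [ 496.  -208.9] [40.9 41.2] 68.6 z 0.0819 slope deg [ 1.4 -0.6]
scene 112 rect [ 492.4 -209.5] [42.3 39.5] 66.1 z 0.0811 slope deg [-1.1  0.4]
top none
yellow [480.8 402.1] [481.3 402. ] [61.  40.6] 20.2 21.6 323 0.0642
```

Call:
{"method": "step_arm", "body": {
  "increments": [
    [0,-0.6,-0.3,0,0,0],
    [0,-1.2,-0.7,0,0,0],
    [0,-1.2,-0.7,0,0,0],
    [0,-1.2,-0.7,0,0,0],
    [0,-1.2,-0.7,0,0,0],
    [0,-1.2,-0.7,0,0,0],
    [0,-1.2,-0.7,0,0,0],
    [0,-1.2,-0.7,0,0,0],
    [0,-1.2,-0.7,0,0,0],
    [0,-1.2,-0.7,0,0,0]
  ]
}}

```text
time: 47.8
ee_pos: [0.5031, -0.2119, 0.0518]
ee_rot: [-0.484, 0.718, -0.415, 0.279]
wrist_force: [-2.2, 0.0, 2.8]
grip_width: 0.0399
```

Call:
{"method": "step_arm", "body": {
  "increments": [
    [0,0,0,0,0,0],
    [0,0,0,0,0,0],
    [0,0,0,0,0,0],
    [0,0,0,0,0,0],
    [0,0,0,0,0,0],
    [0,0,0,0,0,0],
    [0,0,0,0,0,0],
    [0,0,0,0,0,0],
    [0,0,0,0,0,0],
    [0,0,0,0,0,0]
  ],
  "claw": 56
}}

```text
time: 48.8
ee_pos: [0.5031, -0.2119, 0.0517]
ee_rot: [-0.484, 0.718, -0.415, 0.279]
wrist_force: [-0.8, 0.4, -0.2]
grip_width: 0.056
```

```bash
python3 st.py;  python3 -c "
from chk import *
chk('green','a15')"; python3 - <<'E'
from back import *
c=np.array([.483,.4025]);a=np.radians(20.3); g=c+.0075*np.array([np.cos(a),np.sin(a)]); print(g)
back(-22,[.4878,-.2056,.061],20.3,[*g,.053],ret=.03,up=.09,midp=(.58,.14,.30))
E
```

```text
t 48.8 q [-0.455  0.877  2.428  3.076  1.209 -1.584] p [ 0.5031 -0.2119  0.0517] F [-0.8  0.4 -0.2] w 0.056
[[-0.375 -0.464  0.803]
 [-0.927  0.187 -0.325]
 [ 0.001 -0.866 -0.5  ]]
g [ 0.4878 -0.2058  0.0612]
wrist 6209 rect [ 495.6 -208.9] [39.9 40.3] 68.4 z 0.0819 slope deg [ 1.3 -0.6]
scene 116 rect [ 492.4 -210.1] [41.8 40.7] 68.5 z 0.0817 slope deg [-0.7 -1. ]
top none
yellow [481.4 402.7] [481.2 401.8] [60.9 41.7] 21.1 21.2 326 0.0644
[0.49003417 0.40510202]
[-0.46  0.86  2.49  3.07  1.25 -1.59] [-0.46  0.52  2.52  3.06  0.94 -1.56] [0.02 0.1  2.17 1.4  0.4  0.1 ] [0.6  0.86 1.18 0.12 1.61 1.79] 5.800915303666443e-14 3.33066907387547e-15 7.664341383772921e-12
retract
cost 24.1 rows 30
(0, 0, 90.0) -> [  0.  -77.9 -45. ]
call 0 [[-31, -4, -6, -1.2, -4.8, 0.6], [-62, -8, -14, -2.6, -9.5, 0.7], [-93, -12, -23, -4.2, -14.0, 0.4], [-123, -16, -34, -6.0, -18.4, -0.4], [-152, -20, -45, -7.8, -22.5, -1.8], [-181, -27, -57, -9.6, -26.4, -3.7], [-208, -36, -66, -11.0, -29.5, -5.8], [-233, -47, -74, -12.0, -32.2, -8.0], [-258, -59, -80, -12.8, -34.5, -10.0], [-284, -73, -86, -13.4, -36.6,
[... 420 characters left out ...]
7.9, -16.9, -6.2], [-235, -64, 101, -23.7, -18.4, -6.4], [-255, -49, 115, -29.7, -18.9, -6.5]]
  mid [0.601 0.208 0.319] [ 0.57  0.47 -0.67] end [0.6   0.354 0.279] [ 0.17  0.52 -0.83] [0.32 0.35 1.73 0.66 0.8  1.01] minz 0.263
call 2 [[-11, 6, 23, -5.9, -0.2, 0.9], [-19, 15, 44, -11.9, 0.2, 2.0], [-25, 24, 63, -17.7, 1.4, 3.1], [-28, 35, 80, -23.3, 3.1, 4.4], [-30, 46, 96, -28.7, 5.3, 5.8], [-30, 58, 110, -33.9, 8.0, 7.2], [-29, 69, 122, -38.8, 11.2, 8.6], [-28, 80, 133, -43.5, 14.8, 10.1], [-27, 90, 143, -47.8, 18.7, 11.5], [-25, 100, 151, -51.9, 23.0, 13.0]]
  mid [0.562 0.412 0.192] [-0.23  0.24 -0.94] end [0.528 0.419 0.123] [-0.47 -0.17 -0.87] [0.6  0.86 1.18 0.12 1.61 1.79] minz 0.123
```

View pics/a15w.png

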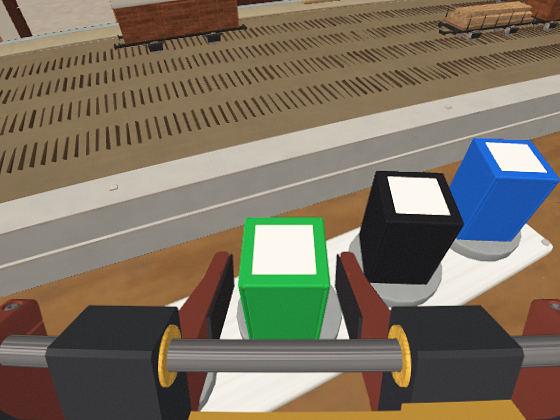

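Call:
{"method": "step_arm", "body": {
  "increments": [
    [0,0,-5,0,0,0],
    [0,0,-13,0,0,0],
    [0,0,-22,0,0,0],
    [0,0,-30,0,0,0],
    [0,-10,-36,0,0,0],
    [0,-24,-44,0,0,0],
    [0,-38,-52,0,0,0],
    [0,-52,-60,0,0,0],
    [0,-66,-68,0,0,0],
    [0,-78,-75,0,0,0]
  ]
}}

```text
time: 49.95
ee_pos: [0.4783, -0.2018, 0.1576]
ee_rot: [-0.484, 0.718, -0.414, 0.279]
wrist_force: [0.8, -0.4, 1.2]
grip_width: 0.0558
```

Call:
{"method": "step_arm", "body": {
  "increments": [
    [-31,-4,-6,-1.2,-4.8,0.6],
    [-62,-8,-14,-2.6,-9.5,0.7],
    [-93,-12,-23,-4.2,-14.0,0.4],
    [-123,-16,-34,-6.0,-18.4,-0.4],
    [-152,-20,-45,-7.8,-22.5,-1.8],
    [-181,-27,-57,-9.6,-26.4,-3.7],
    [-208,-36,-66,-11.0,-29.5,-5.8],
    [-233,-47,-74,-12.0,-32.2,-8.0],
    [-258,-59,-80,-12.8,-34.5,-10.0],
    [-284,-73,-86,-13.4,-36.6,-11.8]
  ]
}}

```text
time: 50.95
ee_pos: [0.5494, 0.0763, 0.263]
ee_rot: [0.689, -0.584, 0.182, -0.389]
wrist_force: [0.7, 0.3, -1.2]
grip_width: 0.0561
```

Call:
{"method": "step_arm", "body": {
  "increments": [
    [-22,-19,7,-0.9,-1.8,-1.6],
    [-45,-37,14,-1.8,-3.5,-2.9],
    [-70,-54,21,-2.8,-5.1,-4.0],
    [-96,-68,31,-4.3,-7.3,-4.8],
    [-125,-78,43,-6.3,-9.7,-5.3],
    [-153,-83,56,-9.3,-12.3,-5.7],
    [-182,-82,71,-13.1,-14.8,-6.0],
    [-210,-76,86,-17.9,-16.9,-6.2],
    [-235,-64,101,-23.7,-18.4,-6.4],
    [-255,-49,115,-29.7,-18.9,-6.5]
  ]
}}

```text
time: 51.95
ee_pos: [0.5993, 0.3549, 0.2781]
ee_rot: [0.817, -0.501, -0.066, -0.277]
wrist_force: [0.8, 0.2, -0.3]
grip_width: 0.0559
```

Call:
{"method": "step_arm", "body": {
  "increments": [
    [-11,6,23,-5.9,-0.2,0.9],
    [-19,15,44,-11.9,0.2,2.0],
    [-25,24,63,-17.7,1.4,3.1],
    [-28,35,80,-23.3,3.1,4.4],
    [-30,46,96,-28.7,5.3,5.8],
    [-30,58,110,-33.9,8.0,7.2],
    [-29,69,122,-38.8,11.2,8.6],
    [-28,80,133,-43.5,14.8,10.1],
    [-27,90,143,-47.8,18.7,11.5],
    [-25,100,151,-51.9,23.0,13.0]
  ]
}}

```text
time: 52.95
ee_pos: [0.528, 0.4178, 0.1224]
ee_rot: [0.791, -0.552, -0.147, 0.216]
wrist_force: [0.1, 0.3, -0.7]
grip_width: 0.0562
```

```bash
python3 st.py; python3 -c "
from look import *
look('w16',20.3,[.490,.4051,.053])
p,d=robot.grab_frame('top'); W=world(robot.calibration('top'),d)
cv2.imwrite('pics/t16.png',cv2.resize(p[150:250,90:430],None,fx=2.3,fy=2.3,interpolation=cv2.INTER_CUBIC))
"
```

```text
t 52.95 q [0.598 0.861 1.182 0.118 1.616 1.791] p [0.528  0.4178 0.1224] F [ 0.1  0.3 -0.7] w 0.0562
[[ 0.346 -0.811 -0.472]
 [-0.938 -0.296 -0.18 ]
 [ 0.006  0.505 -0.863]]
yellow [483.5 403.1] [488.8 405. ] [61.3 39.9] 19.7 19.7 2766 0.0648
(array([-1.7, -0.7, 99.1]), array([ 0.35, -0.28, -0.2 ])) (array([-1.2, -0. , -0.9]), array([ 0.35, -0.28, -0.2 ]))
```

View pics/w16.png

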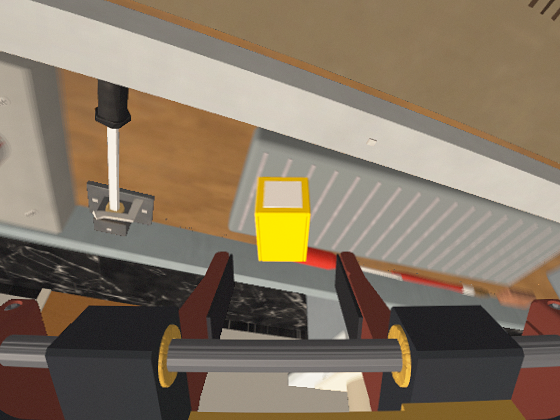

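View pics/t16.png

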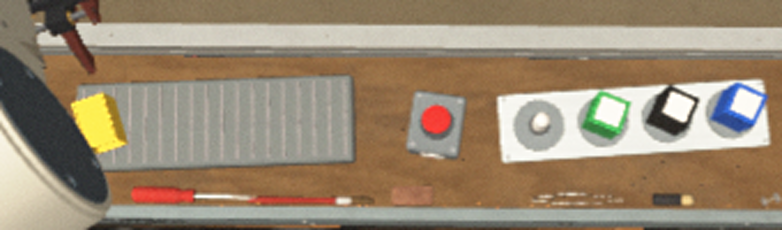

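Call:
{"method": "step_arm", "body": {
  "increments": [
    [0,0,8,0,0,0],
    [-1.5,-0.5,20,0,0,0],
    [-1.5,-0.5,33,0,0,0],
    [-1.5,-0.5,46,0,0,0],
    [-1.5,-0.5,59,0,0,0],
    [-1.5,-0.5,72,0,0,0],
    [-1.5,-0.5,84,0,0,0],
    [-1.5,-0.5,93,0,0,0],
    [-1.5,-0.5,98,0,0,0],
    [-1.5,-0.5,98,0,0,0]
  ]
}}

```text
time: 54.05
ee_pos: [0.4825, 0.4028, 0.0375]
ee_rot: [0.792, -0.552, -0.148, 0.214]
wrist_force: [-0.2, -1.0, 0.8]
grip_width: 0.0556
```

Call:
{"method": "step_arm", "body": {
  "increments": [
    [0,0,0,0,0,0],
    [0,0,0,0,0,0],
    [0,0,0,0,0,0],
    [0,0,0,0,0,0],
    [0,0,0,0,0,0],
    [0,0,0,0,0,0],
    [0,0,0,0,0,0],
    [0,0,0,0,0,0],
    [0,0,0,0,0,0],
    [0,0,0,0,0,0]
  ],
  "claw": 20
}}

```text
time: 55.05
ee_pos: [0.4835, 0.4033, 0.0386]
ee_rot: [0.792, -0.552, -0.147, 0.213]
wrist_force: [3.2, 1.3, 5.2]
grip_width: 0.0397
```

Call:
{"method": "step_arm", "body": {
  "increments": [
    [0,2,-4,0,0,0],
    [0,6,-11,0,0,0],
    [0,12,-21,0,0,0],
    [0,19,-33,0,0,0],
    [0,27,-47,0,0,0],
    [0,35,-61,0,0,0],
    [0,45,-78,0,0,0],
    [0,55,-95,0,0,0],
    [0,63,-109,0,0,0],
    [0,68,-118,0,0,0]
  ]
}}

```text
time: 56.05
ee_pos: [0.4837, 0.4037, 0.1767]
ee_rot: [0.793, -0.552, -0.147, 0.212]
wrist_force: [0.4, -0.3, 0.5]
grip_width: 0.04
```

```bash
python3 st.py; python3 - <<'E'
from go import *
for th in (-60,-50):
  for z in (.062,.15):
    for psi in (-22,-15):
      Rm,t=pose(psi,th,[.4825,-.1285,z]); q,e=ik(Rm,t,[-.3,.6,2.4,3.1,.9,-1.5]); print(th,z,psi,q.round(2),e)
go(-20,[.482,-.1275,.15],midp=(.60,.12,.30),s4=3.1)
E
```

```text
t 56.05 q [0.614 0.735 1.297 0.128 1.617 1.804] p [0.4837 0.4037 0.1767] F [ 0.4 -0.3  0.5] w 0.04
[[ 0.346 -0.813 -0.468]
 [-0.938 -0.3   -0.174]
 [ 0.001  0.499 -0.867]]
-60 0.062 -22 [-0.18  0.91  2.48  3.32  1.29 -1.52] 1.2836953722228372e-15
-60 0.062 -15 [-0.31  0.91  2.49  3.1   1.3  -1.58] 1.1102230246251565e-15
-60 0.15 -22 [-0.18  0.58  2.52  3.35  1.01 -1.58] 1.4652168367490503e-11
-60 0.15 -15 [-0.31  0.58  2.53  3.1   1.02 -1.57] 1.4082848776020285e-09
-50 0.062 -22 [-0.2   0.74  2.45  3.31  0.92 -1.56] 2.2190582704695316e-12
-50 0.062 -15 [-0.3   0.74  2.46  3.1   0.92 -1.57] 5.645414691279882e-11
-50 0.15 -22 [-0.2   0.42  2.46  3.38  0.62 -1.65] 3.053113317719181e-16
-50 0.15 -15 [-0.3   0.42  2.47  3.09  0.62 -1.55] 2.6821433962709307e-11
qf [-0.215  0.583  2.525  3.278  1.014 -1.576] 1.331406651594591e-09 qm [-0.02  0.13  2.14  1.4   0.4   0.1 ]
cost 24.0 rows 30
call 0 [[7, -5, -10, 4.1, -3.8, -2.1], [14, -10, -22, 8.6, -7.4, -4.0], [22, -14, -34, 13.3, -10.6, -5.8], [31, -18, -48, 18.3, -13.6, -7.3], [41, -21, -63, 23.6, -16.2, -8.5], [54, -23, -78, 29.1, -18.4, -
[... 528 characters left out ...]
81, -106, 27.3, 14.3, 2.4], [167, 102, -103, 28.3, 14.8, 3.7], [178, 122, -99, 29.3, 15.3, 5.4]]
  mid [0.624 0.165 0.319] [ 0.61  0.42 -0.67] end [0.563 0.082 0.257] [ 0.71  0.33 -0.62] [-0.1   0.16  2.28  1.84  0.43 -0.36] minz 0.257
call 2 [[12, 17, -2, 1.0, 1.1, 1.8], [25, 33, -3, 2.2, 2.5, 3.8], [39, 47, -4, 3.6, 4.3, 5.7], [57, 59, -5, 5.3, 6.6, 7.6], [77, 70, -6, 7.1, 9.8, 9.2], [102, 81, -9, 9.0, 13.8, 10.4], [130, 92, -15, 10.7, 18.7, 11.1], [159, 104, -23, 12.0, 24.1, 11.1], [187, 116, -33, 12.9, 29.8, 10.5], [213, 129, -46, 13.2, 35.6, 9.3]]
  mid [0.531 0.008 0.191] [ 0.81  0.16 -0.57] end [ 0.497 -0.133  0.141] [ 0.81 -0.3  -0.5 ] [-0.21  0.58  2.53  3.28  1.01 -1.58] minz 0.141
```

Call:
{"method": "step_arm", "body": {
  "increments": [
    [7,-5,-10,4.1,-3.8,-2.1],
    [14,-10,-22,8.6,-7.4,-4.0],
    [22,-14,-34,13.3,-10.6,-5.8],
    [31,-18,-48,18.3,-13.6,-7.3],
    [41,-21,-63,23.6,-16.2,-8.5],
    [54,-23,-78,29.1,-18.4,-9.5],
    [69,-24,-94,34.8,-20.2,-10.1],
    [86,-24,-110,40.7,-21.4,-10.4],
    [106,-23,-125,46.7,-22.1,-10.3],
    [129,-20,-139,52.7,-22.2,-9.7]
  ]
}}

```text
time: 57.05
ee_pos: [0.6099, 0.3117, 0.2859]
ee_rot: [0.804, -0.523, -0.049, -0.279]
wrist_force: [1.2, 0.2, 0.4]
grip_width: 0.0397
```

Call:
{"method": "step_arm", "body": {
  "increments": [
    [20,-7,-21,5.9,1.1,-0.5],
    [43,-9,-43,11.5,2.8,-0.7],
    [67,-5,-64,16.3,5.2,-0.6],
    [91,4,-83,20.2,7.8,-0.3],
    [115,19,-97,23.3,10.5,0.3],
    [135,40,-106,25.3,12.6,1.0],
    [148,61,-108,26.4,13.7,1.6],
    [157,81,-106,27.3,14.3,2.4],
    [167,102,-103,28.3,14.8,3.7],
    [178,122,-99,29.3,15.3,5.4]
  ]
}}

```text
time: 58.05
ee_pos: [0.5616, 0.0814, 0.2545]
ee_rot: [0.682, -0.588, 0.178, -0.397]
wrist_force: [0.6, -0.2, -0.5]
grip_width: 0.0399
```

Call:
{"method": "step_arm", "body": {
  "increments": [
    [12,17,-2,1.0,1.1,1.8],
    [25,33,-3,2.2,2.5,3.8],
    [39,47,-4,3.6,4.3,5.7],
    [57,59,-5,5.3,6.6,7.6],
    [77,70,-6,7.1,9.8,9.2],
    [102,81,-9,9.0,13.8,10.4],
    [130,92,-15,10.7,18.7,11.1],
    [159,104,-23,12.0,24.1,11.1],
    [187,116,-33,12.9,29.8,10.5],
    [213,129,-46,13.2,35.6,9.3]
  ]
}}

```text
time: 59.05
ee_pos: [0.4967, -0.1351, 0.1385]
ee_rot: [-0.497, 0.709, -0.412, 0.285]
wrist_force: [0.1, 0.7, -0.1]
grip_width: 0.0402
```

```bash
python3 st.py;  python3 -c "
from chk import *
chk('yellow','a17',-20,[.482,-.1275,.15])"
```

```text
t 59.05 q [-0.217  0.592  2.526  3.281  1.025 -1.581] p [ 0.4967 -0.1351  0.1385] F [ 0.1  0.7 -0.1] w 0.0402
[[-0.344 -0.47   0.813]
 [-0.939  0.167 -0.301]
 [ 0.006 -0.867 -0.499]]
g [ 0.4813 -0.1293  0.148 ]
wrist 6148 rect [ 489.8 -132.3] [41.  40.6] 70.4 z 0.168 slope deg [ 1.3 -0.6]
scene 107 rect [ 485.1 -134.3] [45.3 41.4] 69.8 z 0.166 slope deg [-1.9 -0.1]
top 213 rect [ 486.8 -132.3] [39.5 39.5] 69.2 z 0.1665 slope deg [ 0.4 -0.1]
(array([-2.1, -1.7, -1. ]), array([-0.07, -0.27,  0.22]))
```

View pics/a17w.png

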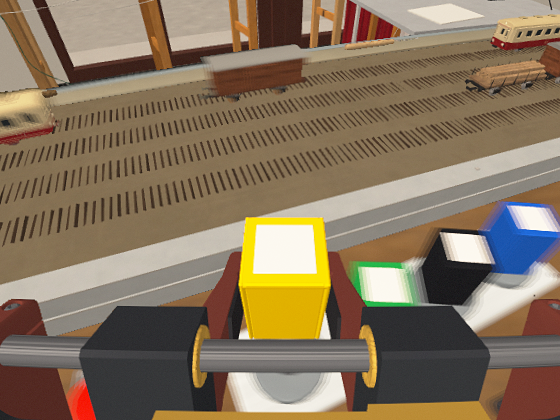

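View pics/a17s.png

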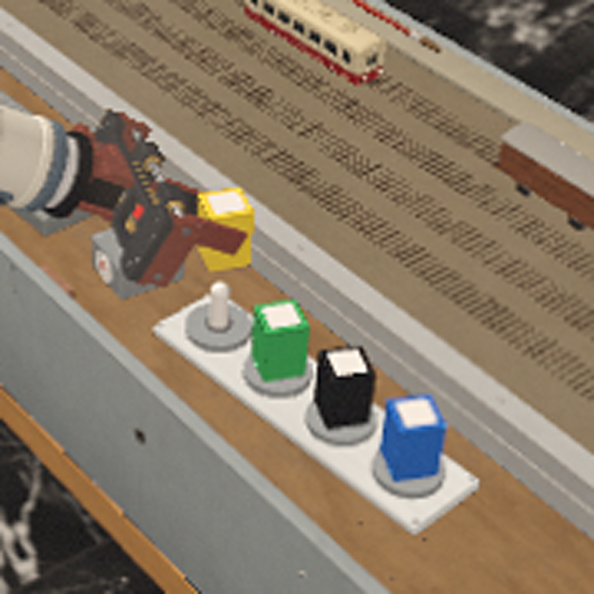

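```bash
python3 - <<'E'
from kin import *
from rig import robot
o=robot.get_obs(); 
for psi in (-8,):
  for z in (.15,.066,.0605):
    Rm,t=pose(psi,-60,[.4817,-.1285,z]); q,e=ik(Rm,t,o['joint_pos']); print(q.round(2),e,rel(o,psi,-60,[.4817,-.1285,z]))
E
```

```text
[-0.43  0.58  2.52  2.84  1.01 -1.56] 1.3877787807814457e-15 (array([-2.4, -2.7, -1.1]), array([  0.17, -10.28,  -5.9 ]))
[-0.43  0.9   2.48  2.88  1.28 -1.64] 1.780664504735796e-11 (array([-2.5, 69.9, 41.1]), array([  0.17, -10.28,  -5.9 ]))
[-0.43  0.91  2.48  2.88  1.29 -1.64] 5.1780579823912376e-11 (array([-2.5, 74.7, 43.9]), array([  0.17, -10.28,  -5.9 ]))
```

Call:
{"method": "step_arm", "body": {
  "increments": [
    [0,0,0,0,-4,-2.4],
    [0,-1,0,0.1,-8,-4.8],
    [0,-1,0,0.2,-10,-6],
    [0,5,3.5,0.2,-10,-6],
    [0,15,9,0.2,-10,-6],
    [0,27,16,0.2,-10,-6],
    [0,40,23.5,0.2,-10,-6],
    [0,53,31,0.2,-10,-6],
    [0,64,37.5,0.2,-10,-6],
    [0,70,41,0.2,-10,-6]
  ]
}}

```text
time: 60.2
ee_pos: [0.4975, -0.1331, 0.0563]
ee_rot: [-0.568, 0.654, -0.38, 0.326]
wrist_force: [-0.3, -0.5, 1.0]
grip_width: 0.0401
```

```bash
python3 st.py;  python3 -c "
from chk import *
chk('yellow','a18',-8,[.4817,-.1285,.0605])"
```

```text
t 60.2 q [-0.433  0.898  2.483  2.883  1.279 -1.647] p [ 0.4975 -0.1331  0.0563] F [-0.3 -0.5  1. ] w 0.0401
[[-0.143 -0.494  0.857]
 [-0.99   0.067 -0.126]
 [ 0.005 -0.867 -0.499]]
g [ 0.4812 -0.1307  0.0658]
wrist 6128 rect [ 490.2 -132. ] [40.8 40.4] 82.0 z 0.0857 slope deg [ 1.4 -0.4]
scene 103 rect [ 486.2 -132.7] [42.6 42.9] 78.5 z 0.0843 slope deg [0.8 0.1]
top none
(array([-2.4,  4.5,  2.7]), array([-0.07, -0.33,  0.14]))
```

View pics/a18s.png

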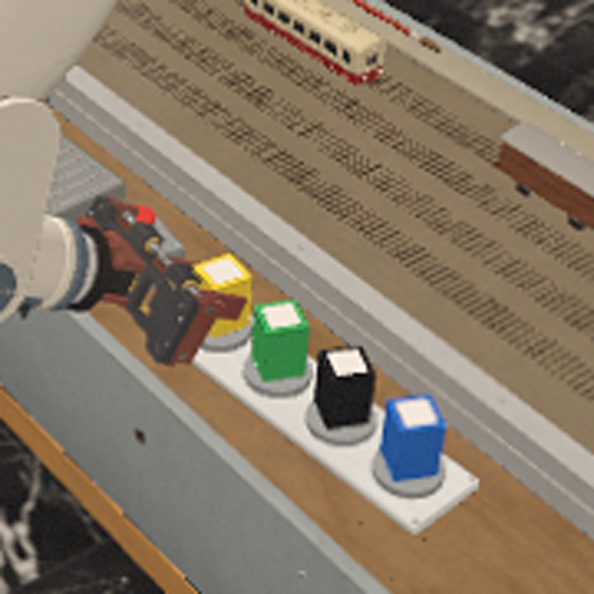

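Scene reads the yellow cup at (486,-133) against peg 1 at (485,-132.6), with its top at 84–86 mm. Lowering it the last few millimetres.

Call:
{"method": "step_arm", "body": {
  "increments": [
    [0,0.5,0.3,0,0,0],
    [0,1,0.6,0,0,0],
    [0,1.5,0.9,0,0,0],
    [0,1.9,1.1,0,0,0],
    [0,2.3,1.3,0,0,0],
    [0,2.7,1.6,0,0,0],
    [0,3.1,1.8,0,0,0],
    [0,3.1,1.8,0,0,0],
    [0,3.1,1.8,0,0,0],
    [0,3.1,1.8,0,0,0]
  ]
}}

```text
time: 61.35
ee_pos: [0.4971, -0.1338, 0.0537]
ee_rot: [-0.567, 0.654, -0.38, 0.326]
wrist_force: [-0.1, 0.4, -0.5]
grip_width: 0.0402
```

Call:
{"method": "step_arm", "body": {
  "increments": [
    [0,0.4,0.2,0,0,0],
    [0,0.9,0.5,0,0,0],
    [0,1.3,0.8,0,0,0],
    [0,1.7,1,0,0,0],
    [0,2,1.2,0,0,0],
    [0,2,1.2,0,0,0],
    [0,2,1.2,0,0,0],
    [0,2,1.2,0,0,0],
    [0,2,1.2,0,0,0],
    [0,2,1.2,0,0,0]
  ]
}}

```text
time: 62.35
ee_pos: [0.4971, -0.1338, 0.0525]
ee_rot: [-0.567, 0.653, -0.381, 0.326]
wrist_force: [-3.2, -0.6, 9.5]
grip_width: 0.0396
```

Call:
{"method": "step_arm", "body": {
  "increments": [
    [0,-0.6,-0.3,0,0,0],
    [0,-1,-0.6,0,0,0],
    [0,-1,-0.6,0,0,0],
    [0,-1,-0.6,0,0,0],
    [0,-1,-0.6,0,0,0],
    [0,-1,-0.6,0,0,0],
    [0,-1,-0.6,0,0,0],
    [0,-1,-0.6,0,0,0],
    [0,-1,-0.6,0,0,0],
    [0,-1,-0.6,0,0,0]
  ]
}}

```text
time: 63.35
ee_pos: [0.4971, -0.1338, 0.0525]
ee_rot: [-0.567, 0.654, -0.38, 0.326]
wrist_force: [-0.1, 0.1, 0.5]
grip_width: 0.0398
```

Call:
{"method": "step_arm", "body": {
  "increments": [
    [0,0,0,0,0,0],
    [0,0,0,0,0,0],
    [0,0,0,0,0,0],
    [0,0,0,0,0,0],
    [0,0,0,0,0,0],
    [0,0,0,0,0,0],
    [0,0,0,0,0,0],
    [0,0,0,0,0,0],
    [0,0,0,0,0,0],
    [0,0,0,0,0,0]
  ],
  "claw": 56
}}

```text
time: 64.35
ee_pos: [0.4971, -0.1338, 0.0526]
ee_rot: [-0.567, 0.654, -0.38, 0.326]
wrist_force: [-0.8, -0.0, 0.2]
grip_width: 0.056
```

```bash
python3 st.py;  python3 -c "
from chk import *
chk('yellow','a19')"
```

```text
t 64.35 q [-0.435  0.911  2.481  2.883  1.29  -1.65 ] p [ 0.4971 -0.1338  0.0526] F [-0.8 -0.   0.2] w 0.056
[[-0.144 -0.494  0.857]
 [-0.99   0.067 -0.127]
 [ 0.006 -0.867 -0.498]]
g [ 0.4808 -0.1314  0.062 ]
wrist 6082 rect [ 489.9 -132.9] [40.1 40.4] 81.7 z 0.0819 slope deg [ 1.3 -0.3]
scene 99 rect [ 486.9 -132.6] [44.1 41.7] 83.0 z 0.0813 slope deg [-1.5 -2. ]
top none
```

View pics/a19w.png

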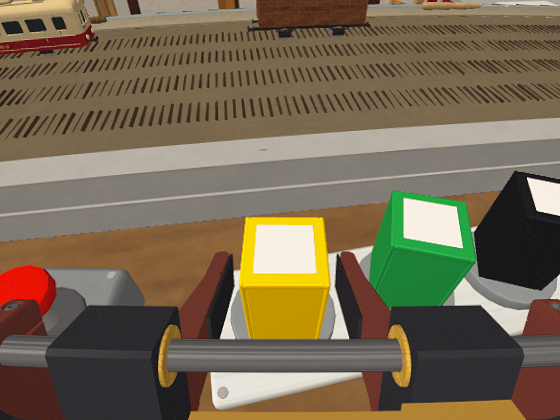

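```bash
python3 - <<'E'
from plan import *
o=robot.get_obs(); q0=o['joint_pos']; A=fk(q0)[1].as_matrix(); p0=o['ee_pos']
q1,e1=ik(A,p0-.03*A[:,2],q0); q2,e2=ik(A,p0-.03*A[:,2]+[0,0,.10],q1)
w2t(o,(0,0,100))
Rm,t=pose(0,0,[.4835,-.0065,.14]); qg,e3=ik(Rm,t,[0,.4,1.8,.05,.9,1.6]); qm=mid((.56,.10,.30),j5=.35)
print(q2.round(2),qm.round(2),qg.round(2),e1,e2,e3)
show(resample(q2,[qm,qg],[12,12]))
E
```

```text
(0, 0, 100) -> [  0.6 -86.7 -49.8]
[-0.47  0.48  2.58  2.8   0.97 -1.54] [-0.03  0.05  2.23  1.4   0.35  0.1 ] [-0.04  0.38  2.01 -0.    0.76  1.53] 9.14381625971572e-09 1.5432100042289676e-14 6.174832433559449e-11
cost 18.6 rows 20
call 0 [[-33, -15, 5, -0.3, -5.2, 0.8], [-68, -30, 7, -1.1, -10.1, 1.1], [-102, -43, 6, -2.4, -14.9, 0.9], [-137, -57, 2, -4.3, -19.2, 0.2], [-169, -71, -4, -6.4, -22.7, -1.1], [-195, -85, -11, -8.4, -24.9, -2.6], [-214, -99, -17, -9.8, -26.1, -4.1], [-228, -114, -21, -10.9, -26.4, -5.2], [-236, -128, -22, -11.8, -26.3, -5.8], [-240, -140, -21, -12.8, -25.9, -6.0]]
  mid [0.527 0.033 0.23 ] [ 0.79  0.27 -0.56] end [0.557 0.101 0.298] [ 0.69  0.32 -0.64] [-0.03  0.05  2.24  1.47  0.35  0.02] minz 0.168
call 1 [[4, -7, 2, -1.5, 0.4, 0.8], [9, -9, 5, -3.6, 1.0, 1.6], [15, -5, 11, -6.5, 1.6, 2.6], [23, 6, 19, -10.4, 2.3, 3.8], [34, 27, 27, -15.7, 3.5, 5.2], [48, 56, 35, -22.1, 5.3, 6.7], [63, 89, 39, -28.5, 7.5, 8.0], [79, 122, 39, -34.9, 10.1, 9.2], [95, 155, 35, -41.2, 13.0, 10.2], [112, 187, 28, -47.3, 16.2, 11.0]]
  mid [0.568 0.076 0.254] [ 0.5   0.25 -0.83] end [ 0.484 -0.007  0.121] [-0. -0. -1.] [-0.04  0.38  2.01 -0.    0.76  1.53] minz 0.121
```

```bash
python3 - <<'E'
from plan import *
o=robot.get_obs(); q0=o['joint_pos']; A=fk(q0)[1].as_matrix(); p0=o['ee_pos']
q1,e1=ik(A,p0-.006*A[:,2],q0); q2,e2=ik(A,p0-.006*A[:,2]+[0,0,.08],q1)
w2t(o,(0,0,80))
Rm,t=pose(0,0,[.4835,-.0065,.14]); qg,e3=ik(Rm,t,[0,.4,1.8,.05,.9,1.6]); qm=mid((.57,.08,.30),j5=.35)
print(q2.round(2),qm.round(2),qg.round(2),e1,e2,e3)
show(resample(q2,[qm,qg],[12,12]))
E
```

```text
(0, 0, 80) -> [  0.5 -69.3 -39.9]
[-0.44  0.61  2.53  2.85  1.05 -1.58] [-0.06  0.06  2.21  1.4   0.35  0.1 ] [-0.04  0.38  2.01 -0.    0.76  1.53] 1.942890293094024e-15 5.17149101320058e-10 6.174832433559449e-11
cost 18.8 rows 20
call 0 [[-33, -18, 4, -0.1, -5.2, 1.3], [-66, -35, 4, -0.8, -10.2, 2.0], [-100, -52, 1, -2.1, -15.0, 2.2], [-133, -69, -6, -4.0, -19.3, 1.7], [-163, -86, -15, -6.2, -22.7, 0.5], [-185, -103, -25, -8.2, -24.5, -1.0], [-200, -119, -33, -9.7, -25.2, -2.5], [-210, -136, -39, -10.7, -25.1, -3.6], [-217, -152, -43, -11.5, -24.7, -4.4], [-220, -164, -43, -12.5, -24.3, -4.7]]
  mid [0.545 0.024 0.217] [ 0.79  0.27 -0.55] end [0.567 0.08  0.298] [ 0.71  0.3  -0.64] [-0.07  0.06  2.23  1.48  0.35  0.01] minz 0.136
call 1 [[0, -6, 2, -1.6, 0.3, 0.5], [3, -7, 5, -3.8, 0.6, 1.2], [6, -3, 10, -6.6, 1.1, 1.9], [12, 7, 17, -10.4, 1.8, 2.8], [20, 27, 25, -15.5, 2.9, 3.9], [32, 57, 33, -22.0, 4.7, 5.2], [46, 90, 37, -28.6, 6.9, 6.4], [61, 124, 38, -35.1, 9.4, 7.5], [77, 158, 35, -41.5, 12.2, 8.3], [92, 190, 28, -47.7, 15.4, 9.0]]
  mid [0.572 0.067 0.258] [ 0.51  0.24 -0.83] end [ 0.484 -0.007  0.121] [-0. -0. -1.] [-0.04  0.38  2.01 -0.    0.76  1.53] minz 0.121
```

Call:
{"method": "step_arm", "body": {
  "increments": [
    [0,0,-3,0,0,0],
    [0,0,-6,0,0,0],
    [0,-4,-8,0,0,0],
    [0,-12,-13,0,0,0],
    [0,-22,-19,0,0,0],
    [0,-32,-24,0,0,0],
    [0,-43,-31,0,0,0],
    [0,-54,-37,0,0,0],
    [0.5,-64,-43,0,0,0],
    [0.5,-69,-46,0,0,0]
  ]
}}

```text
time: 65.5
ee_pos: [0.4916, -0.1331, 0.1366]
ee_rot: [-0.567, 0.653, -0.381, 0.326]
wrist_force: [-0.0, 0.5, -0.2]
grip_width: 0.0561
```

Call:
{"method": "step_arm", "body": {
  "increments": [
    [-33,-18,4,-0.1,-5.2,1.3],
    [-66,-35,4,-0.8,-10.2,2.0],
    [-100,-52,1,-2.1,-15.0,2.2],
    [-133,-69,-6,-4.0,-19.3,1.7],
    [-163,-86,-15,-6.2,-22.7,0.5],
    [-185,-103,-25,-8.2,-24.5,-1.0],
    [-200,-119,-33,-9.7,-25.2,-2.5],
    [-210,-136,-39,-10.7,-25.1,-3.6],
    [-217,-152,-43,-11.5,-24.7,-4.4],
    [-220,-164,-43,-12.5,-24.3,-4.7]
  ]
}}

```text
time: 66.5
ee_pos: [0.5673, 0.0798, 0.2991]
ee_rot: [0.693, -0.584, 0.193, -0.377]
wrist_force: [-0.3, 0.3, -0.1]
grip_width: 0.0557
```

Call:
{"method": "step_arm", "body": {
  "increments": [
    [0,-6,2,-1.6,0.3,0.5],
    [3,-7,5,-3.8,0.6,1.2],
    [6,-3,10,-6.6,1.1,1.9],
    [12,7,17,-10.4,1.8,2.8],
    [20,27,25,-15.5,2.9,3.9],
    [32,57,33,-22.0,4.7,5.2],
    [46,90,37,-28.6,6.9,6.4],
    [61,124,38,-35.1,9.4,7.5],
    [77,158,35,-41.5,12.2,8.3],
    [92,190,28,-47.7,15.4,9.0]
  ],
  "claw": 0
}}

```text
time: 67.5
ee_pos: [0.4823, -0.0076, 0.1208]
ee_rot: [0.707, -0.707, -0.001, 0.003]
wrist_force: [-0.1, -0.2, -0.7]
grip_width: 0.0007
```

```bash
python3 st.py;  python3 - <<'E'
from rig import robot
from h import *
from cupin import rep
o=robot.get_obs(); print(rel(o,0,0,[.4835,-.0065,.14]))
p,d=robot.grab_frame("wrist"); cv2.imwrite("pics/w20.png",p)
p,d=robot.grab_frame("top"); W=world(robot.calibration("top"),d); cv2.imwrite('pics/t20.png',cv2.resize(p[150:250,90:430],None,fx=2.3,fy=2.3,interpolation=cv2.INTER_CUBIC))
for c,g in (('yellow',(.486,-.1325,.06)),('green',(.491,-.211,.06)),('black',(.497,-.291,.06)),('blue',(.503,-.371,.06))): rep('top '+c,p,W,g,c)
p,d=robot.grab_frame("scene"); W=world(robot.calibration("scene"),d); cv2.imwrite('pics/s20.png',cv2.resize(p[150:330,200:430],None,fx=3.3,fy=3.3,interpolation=cv2.INTER_CUBIC))
for c,g in (('yellow',(.486,-.1325,.06)),('green',(.491,-.211,.06)),('black',(.497,-.291,.06)),('blue',(.503,-.371,.06))): rep('scene '+c,p,W,g,c)
E
```

```text
t 67.5 q [-0.038  0.376  2.008 -0.005  0.762  1.535] p [ 0.4823 -0.0076  0.1208] F [-0.1 -0.2 -0.7] w 0.0007
[[ 0.    -1.    -0.005]
 [-1.    -0.    -0.003]
 [ 0.003  0.005 -1.   ]]
(array([-1.1, -1.2, -0.2]), array([ 0.27, -0.17,  0.01]))
top yellow 169 rect [ 487.4 -133.8] [39.8 39.4] 82.7 z 0.082 slope deg [-0.9 -0.2]
top green 159 rect [ 493.3 -209.9] [40.1 38.9] 67.8 z 0.0816 slope deg [0.6 0. ]
top black 149 rect [ 499.  -289.8] [39.7 39.2] 65.5 z 0.0822 slope deg [ 0.3 -1.2]
top blue 184 rect [ 504.1 -367.3] [39.5 40.1] 64.9 z 0.0818 slope deg [ 1.  -0.8]
scene yellow 95 rect [ 485.4 -133.3] [40.6 41.1] 82.9 z 0.0815 slope deg [1.7 0.7]
scene green 111 rect [ 491.6 -212.4] [39.7 40.1] 65.2 z 0.0816 slope deg [ 0.3 -0.6]
scene black 127 rect [ 498.  -289.6] [42.2 38.1] 62.9 z 0.0812 slope deg [0.2 1.2]
scene blue 125 rect [ 504.3 -370.2] [39.3 41.1] 62.7 z 0.0813 slope deg [-0.2 -3.1]
```

View pics/w20.png

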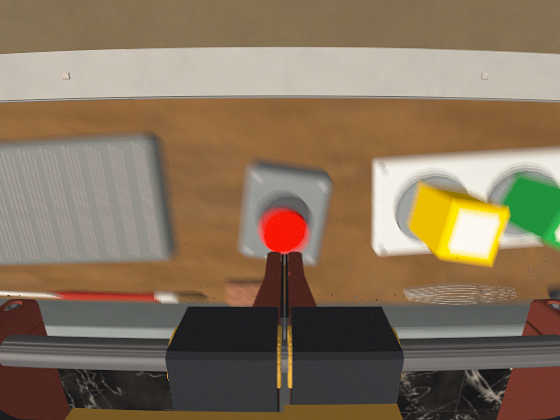

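View pics/s20.png

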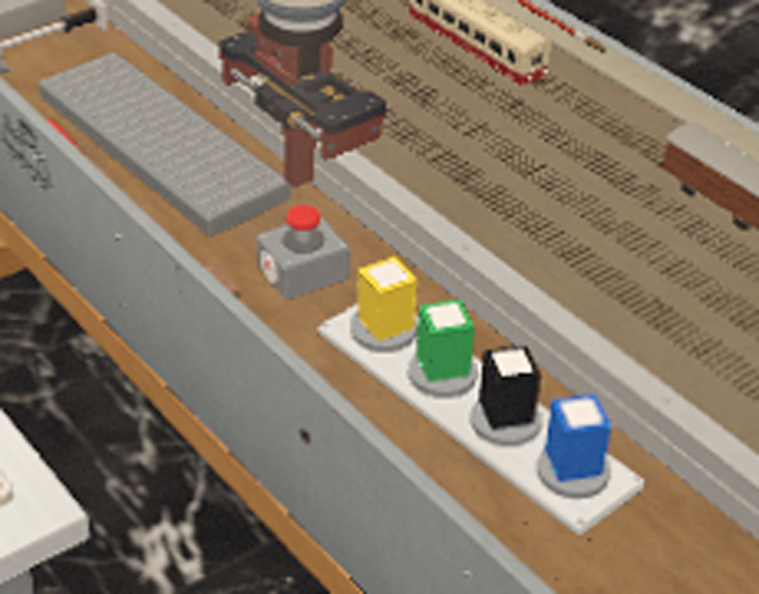

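Call:
{"method": "step_arm", "body": {
  "increments": [
    [0,0,8,0,0,0],
    [0,0,20,0,0,0],
    [0,0,32,0,0,0],
    [0,0,41,0,0,0],
    [0,0,46,0,0,0],
    [0,0,50,0,0,0],
    [0,0,54,0,0,0],
    [0,0,57,0,0,0],
    [0,0,59,0,0,0],
    [0,0,60,0,0,0]
  ]
}}

```text
time: 68.65
ee_pos: [0.4831, -0.0066, 0.0618]
ee_rot: [0.708, -0.707, -0.0, 0.0]
wrist_force: [-3.8, 0.2, 5.8]
grip_width: 0.0003
```

Call:
{"method": "step_arm", "body": {
  "increments": [
    [0,0,1,0,0,0],
    [0,0,2,0,0,0],
    [0,0,3,0,0,0],
    [0,0,3.7,0,0,0],
    [0,0,4.4,0,0,0],
    [0,0,5,0,0,0],
    [0,0,5.5,0,0,0],
    [0,0,6,0,0,0],
    [0,0,6.5,0,0,0],
    [0,0,6.5,0,0,0]
  ]
}}

```text
time: 69.65
ee_pos: [0.4831, -0.0066, 0.0562]
ee_rot: [0.708, -0.707, -0.0, 0.0]
wrist_force: [-6.0, 0.5, 15.5]
grip_width: 0.0006
```

Call:
{"method": "step_arm", "body": {
  "increments": [
    [0,0,0.5,0,0,0],
    [0,0,1,0,0,0],
    [0,0,1.5,0,0,0],
    [0,0,1.5,0,0,0],
    [0,0,1.5,0,0,0],
    [0,0,1.5,0,0,0],
    [0,0,1.5,0,0,0],
    [0,0,1.5,0,0,0],
    [0,0,1.5,0,0,0],
    [0,0,1.5,0,0,0]
  ]
}}

```text
time: 70.65
ee_pos: [0.4832, -0.0066, 0.0559]
ee_rot: [0.708, -0.707, 0.0, 0.0]
wrist_force: [-10.6, 1.1, 33.7]
grip_width: 0.0003
```

The plunger is at its hard stop: the force went from 15.5 to 34 N with no further travel. Backing off and up now.

Call:
{"method": "step_arm", "body": {
  "increments": [
    [0,0,-2,0,0,0],
    [0,0,-5,0,0,0],
    [0,0,-10,0,0,0],
    [0,0,-18,0,0,0],
    [0,0,-30,0,0,0],
    [0,0,-45,0,0,0],
    [0,0,-65,0,0,0],
    [0,0,-90,0,0,0],
    [0,0,-120,0,0,0],
    [0,0,-150,0,0,0]
  ]
}}

```text
time: 71.65
ee_pos: [0.4838, -0.0067, 0.2056]
ee_rot: [0.708, -0.707, 0.001, -0.0]
wrist_force: [0.5, 0.2, -0.2]
grip_width: 0.0003
```

Call:
{"method": "step_arm", "body": {
  "increments": [
    [-20,0,0,0,0,0],
    [-50,0,0,0,0,0],
    [-80,0,0,0,0,0],
    [-110,0,0,0,0,0],
    [-130,0,0,0,0,0],
    [-140,0,0,0,0,0],
    [-140,0,0,0,0,0],
    [-140,0,0,0,0,0],
    [-140,0,0,0,0,0],
    [-140,0,0,0,0,0]
  ]
}}

```text
time: 72.65
ee_pos: [0.4833, 0.1325, 0.2038]
ee_rot: [0.707, -0.707, 0.0, 0.0]
wrist_force: [-0.4, -0.7, 0.8]
grip_width: 0.0006
```

```bash
python3 st.py;  python3 - <<'E'
from rig import robot
from h import *
from cupin import rep
for n in ("top","scene"):
    p,d=robot.grab_frame(n); W=world(robot.calibration(n),d); cv2.imwrite(f'pics/{n}21.png',cv2.resize(p[150:250,90:430],None,fx=2.3,fy=2.3) if n=='top' else cv2.resize(p[130:330,190:430],None,fx=3,fy=3,interpolation=cv2.INTER_CUBIC))
    for c,g in (('yellow',(.486,-.1325,.06)),('green',(.491,-.211,.06)),('black',(.497,-.291,.06)),('blue',(.503,-.371,.06))): rep(n+' '+c,p,W,g,c)
    m=masks(p)['red']&(np.hypot(W[...,0]-.483,W[...,1]+.0065)<.012)&(W[...,2]>.04); print('plunger z',m.sum(),np.median(W[m][:,2]))
E
```

```text
t 72.65 q [ 0.244  0.267  1.916 -0.     0.959  1.815] p [0.4833 0.1325 0.2038] F [-0.4 -0.7  0.8] w 0.0006
[[ 0. -1.  0.]
 [-1. -0. -0.]
 [ 0. -0. -1.]]
top yellow 169 rect [ 487.9 -133.7] [39.6 40.6] 80.8 z 0.0821 slope deg [ 0.2 -0.1]
top green 162 rect [ 493.1 -209.7] [39.8 39.6] 67.8 z 0.0819 slope deg [0.9 0.9]
top black 148 rect [ 499.4 -289.4] [38.8 39.6] 63.8 z 0.0819 slope deg [-1.1  0.2]
top blue 182 rect [ 504.2 -366.9] [39.6 39.7] 64.3 z 0.0819 slope deg [-1.3  0.4]
plunger z 61 0.07313360469410846
scene yellow 109 rect [ 487.3 -133.4] [46.2 42.4] 81.5 z 0.081 slope deg [-1. -0.]
scene green 117 rect [ 491.6 -211.5] [41.1 41.9] 72.7 z 0.0814 slope deg [-0.2 -0.1]
scene black 128 rect [ 497.9 -290.7] [39.5 39.6] 65.5 z 0.081 slope deg [-0.1  0.4]
scene blue 122 rect [ 504.3 -370.6] [40.6 41.4] 67.7 z 0.0809 slope deg [-1.1 -0.1]
plunger z 29 0.07297267484424375
```

View pics/scene21.png

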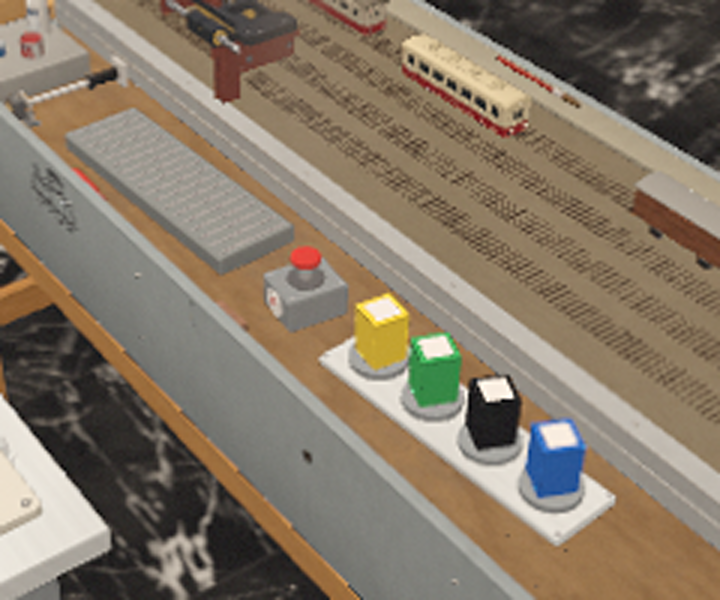

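View pics/top21.png

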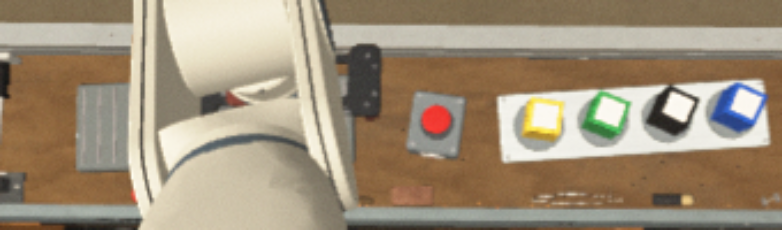

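All four cups are seated with their tops at 82 mm. The plunger is back up at 73 mm and the robot is clear of everything, so I'm handing in.

```bash
python3 -c "
from rig import robot
print(robot.finish_job())"
```

```text
the job is handed in; nothing more can be done
None
```

The job is handed in after about 73 s. All four cups hang mouth down on pegs of their own, and after the last cup was on I pressed the timer's plunger home and it came back up. No verdict was reported.

- **Cups:** Blue is on peg 4, black on peg 3, green on peg 2 and yellow on peg 1. In the last pictures from both fixed cameras every cup top read 81–82 mm high (82 mm expected when seated) and level to about 1°. Each cup met the collar at about 10 N before I let go.
- **Centring:** The cup centres were within about 2–4 mm of the peg axes by the cameras. The two cameras disagreed with each other by 2–4 mm, so I can't say it more closely than that. The 35 mm cup opening over the 18 mm peg allows 8.5 mm.
- **Plunger:** It went down 18 mm to its stop; pressing harder took the force from 15 to 34 N with almost no further travel. Afterwards its top read 73 mm (74 mm at rest, within camera error).
- **Tools and surprises:** I did not touch the tools, and nothing in the pictures fell. I saw no cup knocked aside and no slip of the grip.

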